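# Load the reagent carrier by cap colour and take out the dropper bottle

### The job

Load the bottle carrier: stand the amber bottle with the white cap in the white cup, the amber bottle with the black cap in the black cup and the white bottle with the blue cap in the blue cup. The little dropper bottle now in one of the cups does not belong there: stand it on the green tray. Keep all bottles upright throughout, and leave the red-capped wash bottle and the tub of cotton buds where they stand.

Things in the scene. Friction and masses are not known exactly. Their poses are not given: they have to be found in the camera images.
- bottle_large_amber: amber (brown) round bottle with a WHITE screw cap, loose, nearly empty, 0.15 kg: 62 mm wide, 145 mm high with the cap; the cap is fixed on, 32 mm wide, the top 24 mm, of which the upper 15 mm is clear of the bottle's sloping shoulder: grip it there, firmly, lest the bottle swing. Origin at the centre of its underside, z up its axis
- bottle_small_amber: amber (brown) round bottle with a BLACK screw cap, loose, nearly empty, 0.11 kg: 52 mm wide, 118 mm high with the cap; the cap is fixed on, 27 mm wide, the top 24 mm, of which the upper 15 mm is clear of the bottle's sloping shoulder: grip it there, firmly, lest the bottle swing. Origin at the centre of its underside, z up its axis
- bottle_white: white round bottle with a BLUE screw cap, loose, nearly empty, 0.12 kg: 58 mm wide, 128 mm high with the cap; the cap is fixed on, 30 mm wide, the top 24 mm, of which the upper 15 mm is clear of the bottle's sloping shoulder: grip it there, firmly, lest the bottle swing. Origin at the centre of its underside, z up its axis
- dropper_bottle: little brown dropper bottle with a coloured label and a black rubber bulb on top, loose, 0.07 kg, standing in one of the cups at the start: body 32 mm wide and upright-sided to about 60 mm, shoulder at 70 mm, collar 24 mm wide up to 77 mm, bulb 13 mm wide up to 102 mm. Origin at the centre of its underside (about 9 mm above the worktop at the start), z up its axis
- holder_white: WHITE cup, one of three (white, black, blue, in any order) fixed in a row 105 mm apart in a low grey tray, 110 x 330 mm, walls 22 mm high, with a steel loop at each end. Round, 86 mm outside, 78 mm inside, 34 mm high, base 4 mm thick; origin at the centre of its underside, 5 mm above the worktop, z up. Fixed. The dropper bottle stands in one of the three at the start
- holder_black: BLACK cup, one of three (white, black, blue, in any order) fixed in a row 105 mm apart in a low grey tray, 110 x 330 mm, walls 22 mm high, with a steel loop at each end. Round, 86 mm outside, 78 mm inside, 34 mm high, base 4 mm thick; origin at the centre of its underside, 5 mm above the worktop, z up. Fixed. The dropper bottle stands in one of the three at the start
- holder_blue: BLUE cup, one of three (white, black, blue, in any order) fixed in a row 105 mm apart in a low grey tray, 110 x 330 mm, walls 22 mm high, with a steel loop at each end. Round, 86 mm outside, 78 mm inside, 34 mm high, base 4 mm thick; origin at the centre of its underside, 5 mm above the worktop, z up. Fixed. The dropper bottle stands in one of the three at the start
- return_tray: shallow GREEN square tray, fixed, 100 x 100 mm outside, 12 mm high, walls and floor 3 mm thick; origin at the centre of its underside, x and y along its sides. The dropper bottle goes here
- wash_bottle: bystander: white wash bottle with a red cap and bent red spout, loose, 102 x 60 mm, 214 mm high; origin at the centre of its underside. Leave it alone
- cotton_tub: bystander: round tub of pink cotton buds with a white lid, loose, 77 mm wide, 80 mm high; origin at the centre of its underside. Leave it alone
There are look-alikes about, which are no part of the job. Leave any turquoise look-alike of the dropper_bottle alone.

How it is judged:
By the outcome, as a careful person would: the job done as asked, in the order asked, and still so for the second after the job is handed in, with the robot touching nothing.
It also fails if it takes over 112 s, if anything falls off the work surface, if the arm or the gripper's body presses on something with over 40 N, if the wrist force passes 120 N, or if a joint passes its speed limit or range.

### The arm

A 7-joint arm with a two-finger parallel gripper is mounted at the origin on a cart in front of the work surface, level with it; the furniture and walls round the work are solid. World frame = base frame: x ahead of the robot, y to its left, z up, the work surface at z = 0. Lengths are in m, angles in rad, forces in N, time in s.
With the tool pointing down it reaches from about 0.425 to 0.95 m from the base axis. Payload 4.7 kg.
Tool frame: the origin (TCP) lies midway between the tips of the shut fingers; the grasp point (between the pads) lies 19 mm behind it; z points along the fingers, y is the line along which they close (so a half turn about z gives the same grasp; the last joint's range is limited). The gripper opens to 87 mm and grips with 3 to 60 N. Pads are 19 mm wide; open, the fingers measure 117 mm over their backs; the gripper's body (75 mm by 190 mm) begins 51 mm behind the grasp point.
Start: joints at [-1.2, 0.469, -0.049, 1.532, 0.024, 1.141, -0.082], TCP at [0.263, 0.622, 0.223] pointing down, gripper open.
Joint ranges: [-2.59, 2.59], [-0.33, 1.99], [-1.39, 1.29], [0.1, 2.45], [-1.04, 4.18], [0.21, 1.99], [-2.66, 2.66]. Speed limits (rad/s): [2.57, 2.57, 3.14, 3.14, 3.14, 3.14, 3.14].

### API

Orientations are given as [roll, pitch, yaw] about the fixed x, y, z axes, in that order (R = Rz(yaw) Ry(pitch) Rx(roll)).
In Python, from workcell import env gives the robot as it stands.
- The arm moves only by the tool move_arm, never from a script. Its argument "commands" is a list of rows, each an object of numbers: "dx", "dy", "dz": the shift along the tool's x, y, z in mm; "rx", "ry", "rz": the turn, a rotation vector about the tool's x, y, z in degrees. In form: [{"dx": .., "dy": .., "dz": .., "rx": .., "ry": .., "rz": ..}, ...]. A call has exactly 8 rows; each row shifts and turns the commanded pose from where the row before left it, along the tool's axes as they then stand; what a row does not reach is not made up. A row lasts 1/12 s, in which the tool goes at most 41.7 mm and 7.16 degrees, less where a joint would pass 70% of its speed; a pose out of reach is approached as far as the arm can. A call is refused whole if a number of a shift passes 41.7 or a number of a turn 7.16, either way. A call with a gripper value outside its range is refused whole. "grip" is the opening in per cent of the stroke, from 0 (shut) to 100 (fully open), set as the call begins (left out, the last holds). The fingers move at their own pace and stop on an object; the grip force is fixed at half the most. Time passes only in rows, so rows that do not move let the fingers close, or fill a call up. It gives the time, the measured TCP pose, the force, the opening and the grip force at its end, in the units of the state.
- env.state(): the state, without advancing time (a new reading comes with each control period).
- env.capture(name): name is "scene" or "top" or "wrist"; returns a dict with "img" (420x560x3 uint8, blue, green, red), "fov_y" (degrees; the focal length in pixels is half the picture's height over the tangent of half this angle, whatever the lens; pixels are square), "cx", "cy" (the principal point, pixels), "origin" and "orientation" of the camera in the world; the wrist camera has in their place "T_tool_cam" (4x4, takes a point from camera to tool coordinates, whose origin is the TCP and whose axes are the flange's). Camera axes: x right, y down, z forward; pixel columns grow to the right and rows downward; lengths in m; the calibration is good to about 2 mm. A picture is of the moment at which its call begins: read the wrist's pose just before it. There is no depth.
- env.finish_job(): hands the job in; it is judged then, once.
Trained networks look in a picture, given as the dict that the camera call returned (one of the last four; its "shot" number tells which), for a name from the list of things; names that differ only in an ending like _2 or _b are one class to them, and where a whole thing is asked for, a point or a joint stands for the part that bears it (a point fixed in the world has none). Each returns a list of dicts, best first, with "score" (0 to 1); they miss things now and then, are a little off and sometimes report something else, mostly with a low value. They report only what shows in the picture. A call takes as long as a camera call. They do not tell look-alikes from the thing itself.
- env.silhouettes(query, picture): "pixels" (420x560 bool, what is visible of it) and "extent" ([left, top, width, height] in pixels, round what is visible of it).
- env.tip_of(query, picture): "centre" ([column, row] in pixels: a listed point, or the origin of a listed thing).
The state is a dict: "clock": time; "qpos": joint angles; "qd": joint speeds; "joint_efforts": joint torques, N m; "position": TCP position; "tool_rot": TCP orientation; "ft_force": force on the tool from outside, world axes, zero at the start; "torque": the same for the moment, N m; "gripper_width": opening from 0.0 (shut) to 1.0 (fully open); "grasp_force": force on a finger pad.
Only numpy, scipy, OpenCV 4.12 (cv2) and the standard library are available. Lean on these libraries where they do the work, as an engineer would, in place of code of your own. Each camera call takes 0.05 s, during which the arm holds its last target. There are 200 camera calls.

## Working session

There is one attempt and no reset: what is moved stays moved. The work goes in short steps, Python scripts to look and compute and a tool call to move; the robot and the scene stay as the last step left them, time stands still between calls to the robot, and variables do not carry over. Pictures are saved under pics/ and viewed, at most 17 in all, crops included, and the job is handed in when it is done.

Besides the shell and the picture viewer there is one more tool, called after "Call:" as name(argument=value, ...) on one line, values as JSON. move_arm: Moves the arm, as the interface text tells. Its arguments: {"type":"object","properties":{"commands":{"type":"array","items":{"type":"object","properties":{"dx":{"type":"number"},"dy":{"type":"number"},"dz":{"type":"number"},"rx":{"type":"number"},"ry":{"type":"number"},"rz":{"type":"number"}}}},"grip":{"type":"number"}},"required":["commands"]}

```bash
mkdir -p pics; cat > h.py <<'E'
import numpy as np, cv2
from scipy.spatial.transform import Rotation as R
from workcell import env
def cam(p, s=None):
    f=210/np.tan(np.radians(p["fov_y"])/2)
    if "T_tool_cam" in p:
        T=np.eye(4); T[:3,:3]=R.from_euler('xyz',s["tool_rot"]).as_matrix(); T[:3,3]=s["position"]
        T=T@np.array(p["T_tool_cam"]); return f,T[:3,:3],T[:3,3]
    o=np.array(p["orientation"])
    M=o if o.shape==(3,3) else R.from_euler('xyz',o).as_matrix()
    return f,M,np.array(p["origin"])
def atz(p,uv,z,s=None):
    f,M,o=cam(p,s); d=M@np.array([(uv[0]-p["cx"])/f,(uv[1]-p["cy"])/f,1]); return o+d*(z-o[2])/d[2]
def proj(p,X,s=None):
    f,M,o=cam(p,s); c=M.T@(np.array(X)-o); return f*c[:2]/c[2]+[p["cx"],p["cy"]]
N=["bottle_large_amber","bottle_small_amber","bottle_white","dropper_bottle","holder_white","holder_black","holder_blue","return_tray","wash_bottle","cotton_tub"]
E
python3 - <<'E'
from h import *
print(env.state())
for n in ["top","scene"]:
    p=env.capture(n); cv2.imwrite(f"pics/{n}0.png",p["img"])
    print(n,p["origin"],p["orientation"],p["fov_y"])
    for q in N:
        for d in env.tip_of(q,p)[:3]:
            if d["score"]>.2: print(q,round(d["score"],2),np.round(d["centre"]),np.round(atz(p,d["centre"],0.005),3))
E
```

```text
{'clock': 0.0, 'qpos': array([-1.1999349 ,  0.46947326, -0.04859994,  1.53372277,  0.02412274,
        1.14100311, -0.0822652 ]), 'qd': array([ 0.00078462,  0.00094802,  0.00011483, -0.00096432,  0.00124353,
        0.00067588,  0.00101139]), 'joint_efforts': array([-1.31339641e-05, -5.07960463e+01, -8.07574927e-02, -2.36163354e+01,
       -6.12873025e-02,  3.76829412e-02,  1.84495675e-04]), 'position': array([0.26246318, 0.62121131, 0.2214658 ]), 'tool_rot': array([-3.13957489e+00,  9.37045336e-05,  2.74191234e+00]), 'ft_force': array([ 0.90649229, -0.06065298,  0.01021784]), 'torque': array([ 0.00163563, -0.00897898, -0.00413467]), 'grasp_force': 0.0, 'gripper_width': 0.9981122461117636}
top [0.38531694 0.045546   1.02046995] [-2.95298664 -0.02967749 -1.5531294 ] 57.48463827173942
bottle_large_amber 0.76 [394. 233.] [ 0.528 -0.281  0.005]
bottle_large_amber 0.34 [275. 244.] [0.492 0.041 0.005]
bottle_small_amber 0.92 [394. 275.] [ 0.416 -0.274  0.005]
bottle_white 0.71 [149. 256.] [0.453 0.37  0.005]
bottle_white 0.57 [150. 202.] [0.599 0.38  0.005]
dropper_bottle 0.64 [226. 288.] 
[... 655 characters left out ...]
6.] [ 0.529 -0.29   0.005]
bottle_small_amber 0.76 [388. 328.] [ 0.413 -0.277  0.005]
bottle_small_amber 0.43 [260. 173.] [0.725 0.172 0.005]
bottle_white 0.72 [130. 208.] [0.442 0.356 0.005]
dropper_bottle 0.86 [170. 254.] [0.371 0.164 0.005]
dropper_bottle 0.82 [210. 226.] [0.481 0.149 0.005]
holder_white 0.86 [252. 234.] [0.503 0.053 0.005]
holder_black 0.98 [211. 227.] [0.481 0.145 0.005]
holder_black 0.44 [352. 190.] [ 0.769 -0.068  0.005]
holder_blue 0.87 [296. 255.] [ 0.493 -0.061  0.005]
holder_blue 0.29 [416. 287.] [ 0.528 -0.294  0.005]
return_tray 0.61 [173. 179.] [0.588 0.354 0.005]
wash_bottle 0.6 [350. 193.] [ 0.754 -0.072  0.005]
cotton_tub 0.85 [261. 171.] [0.738 0.176 0.005]
```

View pics/top0.png

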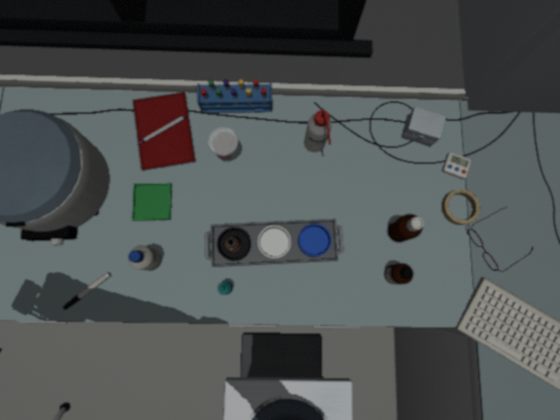

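View pics/scene0.png

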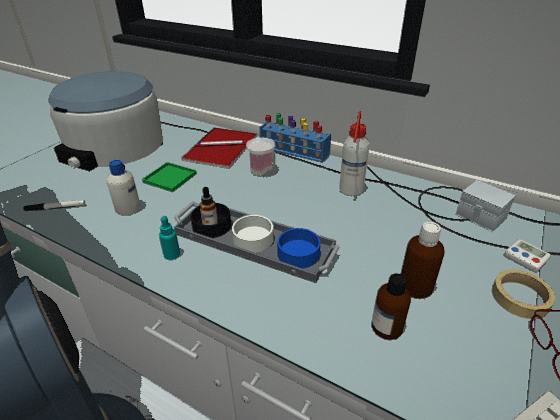

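The dropper in question is the brown one in the black cup (top image 233,243; scene 209,213). The turquoise look-alike is at (225,287) in top and (168,240) in scene, so I'll leave it alone. White cup is in the middle, blue cup to the right. Amber/white-cap bottle is at top (405,228), amber/black-cap at (400,273), white/blue-cap at (140,257), and the green tray at (152,202).

I'll move the dropper first, since it occupies the black cup.

Call:
move_arm(commands=[{"rz": -5.7}, {"rz": -5.7}, {"rz": -5.7}, {"rz": -5.8}, {"dx": -17, "dy": -36}, {"dx": -17, "dy": -36}, {"dx": -17, "dy": -36}, {"dx": -17, "dy": -36}], grip=70)

```text
schema error: expected keys dx, dy, dz, rx, ry, rz
```

Call:
move_arm(commands=[{"dx": -17, "dy": -36}, {"dx": -17, "dy": -36}, {"dx": -17, "dy": -36}, {"dx": -17, "dy": -36}, {"dx": -17, "dy": -36}, {"dx": -17, "dy": -36}, {"dx": -17, "dy": -36}, {"dx": -17, "dy": -36}])

```text
schema error: expected keys dx, dy, dz, rx, ry, rz
```

```bash
python3 - <<'E'
from h import *
s=env.state(); print(s["clock"],s["position"],s["tool_rot"])
p=env.capture("wrist"); print(np.round(p["T_tool_cam"],3),p["fov_y"]); cv2.imwrite("pics/w1.png",p["img"])
for q in ["dropper_bottle","holder_black","holder_white","return_tray"]:
    for d in env.tip_of(q,p)[:3]:
        if d["score"]>.2: print(q,round(d["score"],2),np.round(d["centre"]),np.round(atz(p,d["centre"],0.009 if q[0]=="d" else .005,s),4))
E
```

```text
1.1 [0.26271814 0.62180291 0.22259465] [ 3.14148499e+00 -1.74890437e-05  2.74176140e+00]
[[ 0.    -0.958 -0.285  0.079]
 [ 1.     0.     0.    -0.   ]
 [-0.    -0.285  0.958 -0.163]
 [ 0.     0.     0.     1.   ]] 65.07742138955106
```

View pics/w1.png

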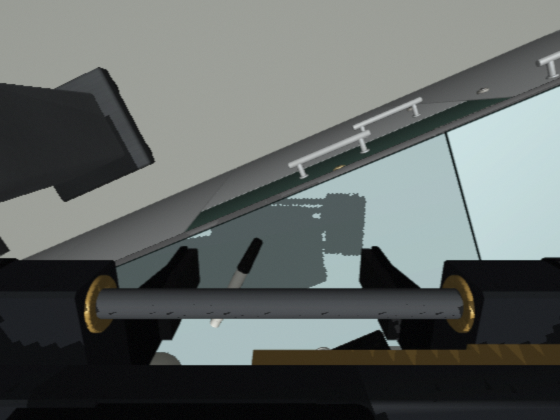

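The wrist view shows only the bench edge and the marker, because both moves were refused for missing keys. I'll resend them with all the keys.

Call:
move_arm(commands=[{"dx": 0, "dy": 0, "dz": 0, "rx": 0, "ry": 0, "rz": -5.7}, {"dx": 0, "dy": 0, "dz": 0, "rx": 0, "ry": 0, "rz": -5.7}, {"dx": 0, "dy": 0, "dz": 0, "rx": 0, "ry": 0, "rz": -5.7}, {"dx": 0, "dy": 0, "dz": 0, "rx": 0, "ry": 0, "rz": -5.8}, {"dx": -17, "dy": -36, "dz": 0, "rx": 0, "ry": 0, "rz": 0}, {"dx": -17, "dy": -36, "dz": 0, "rx": 0, "ry": 0, "rz": 0}, {"dx": -17, "dy": -36, "dz": 0, "rx": 0, "ry": 0, "rz": 0}, {"dx": -17, "dy": -36, "dz": 0, "rx": 0, "ry": 0, "rz": 0}], grip=70)

```text
clock: 2.02
position: [0.3312, 0.4762, 0.2225]
tool_rot: [3.141, 0.0, -3.141]
ft_force: [1.5, -0.1, 0.8]
gripper_width: 0.706
grasp_force: 0.0
```

Call:
move_arm(commands=[{"dx": -17, "dy": -36, "dz": 0, "rx": 0, "ry": 0, "rz": 0}, {"dx": -17, "dy": -36, "dz": 0, "rx": 0, "ry": 0, "rz": 0}, {"dx": -17, "dy": -36, "dz": 0, "rx": 0, "ry": 0, "rz": 0}, {"dx": -17, "dy": -36, "dz": 0, "rx": 0, "ry": 0, "rz": 0}, {"dx": -17, "dy": -36, "dz": 0, "rx": 0, "ry": 0, "rz": 0}, {"dx": -17, "dy": -36, "dz": 0, "rx": 0, "ry": 0, "rz": 0}, {"dx": -17, "dy": -36, "dz": 0, "rx": 0, "ry": 0, "rz": 0}, {"dx": 0, "dy": 0, "dz": 0, "rx": 0, "ry": 0, "rz": 0}])

```text
clock: 2.68
position: [0.4534, 0.217, 0.2229]
tool_rot: [-3.138, 0.002, 3.128]
ft_force: [0.5, -1.4, -0.2]
gripper_width: 0.7
grasp_force: 0.0
```

```bash
python3 - <<'E'
from h import *
s=env.state(); print(s["clock"],s["position"],s["tool_rot"],s["gripper_width"])
p=env.capture("wrist"); cv2.imwrite("pics/w2.png",p["img"])
print(proj(p,[s["position"][0],s["position"][1],s["position"][2]],s))
for q in ["dropper_bottle","holder_black","holder_white","return_tray"]:
    for d in env.tip_of(q,p)[:3]:
        if d["score"]>.2: print(q,round(d["score"],2),np.round(d["centre"]),np.round(atz(p,d["centre"],0.009 if q[0]=="d" else .005,s),4))
E
```

```text
2.6833 [0.4534178  0.21699254 0.22292773] [-3.13785380e+00  2.35382994e-03  3.12842194e+00] 0.7003300215769601
[279.08239019 265.97674032]
dropper_bottle 0.93 [226. 210.] [0.4842 0.1524 0.009 ]
dropper_bottle 0.87 [232. 115.] [0.376  0.1654 0.009 ]
holder_black 0.97 [224. 210.] [0.4848 0.1494 0.005 ]
holder_white 0.72 [137. 215.] [0.4901 0.0429 0.005 ]
holder_white 0.38 [225. 209.] [0.4846 0.1507 0.005 ]
return_tray 0.68 [400. 286.] [0.5906 0.3709 0.005 ]
```

View pics/w2.png

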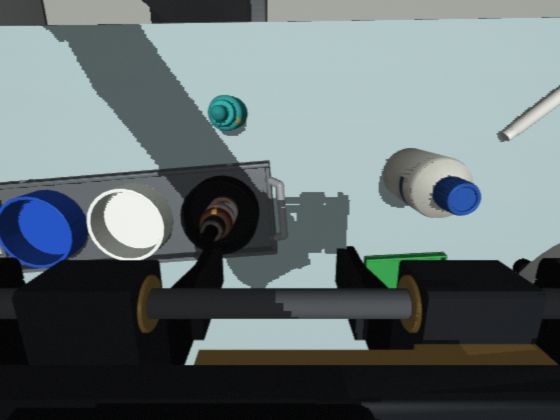

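The wrist view shows turquoise at (227,112), left alone, and the brown dropper in the black cup, with its body at (222,212) and bulb at (210,230). The blue cap is at (458,197).

```bash
python3 - <<'E'
from h import *
s=env.state(); print(s["position"],s["tool_rot"])
p=env.capture("wrist")
print("bulb",atz(p,(210,232),.109,s),"cap",atz(p,(460,198),.128,s))
for q in ["bottle_white","dropper_bottle"]:
    for d in env.tip_of(q,p)[:1]: print(q,d["score"],d["centre"],atz(p,d["centre"],.009 if q[0]=='d' else 0,s))
c=cv2.resize(p["img"][160:280,150:310],(640,480),interpolation=2); cv2.imwrite("pics/c1.png",c)
E
```

```text
[0.44901961 0.22729252 0.22257651] [ 3.14088138e+00 -1.71195417e-04 -3.13915082e+00]
bulb [0.47120679 0.16582426 0.109     ] cap [0.43462997 0.37307619 0.128     ]
bottle_white 0.92 [397.9, 176.4] [0.44071126 0.36805711 0.        ]
dropper_bottle 0.89 [224.1, 120.3] [0.37705574 0.16668264 0.009     ]
```

View pics/c1.png

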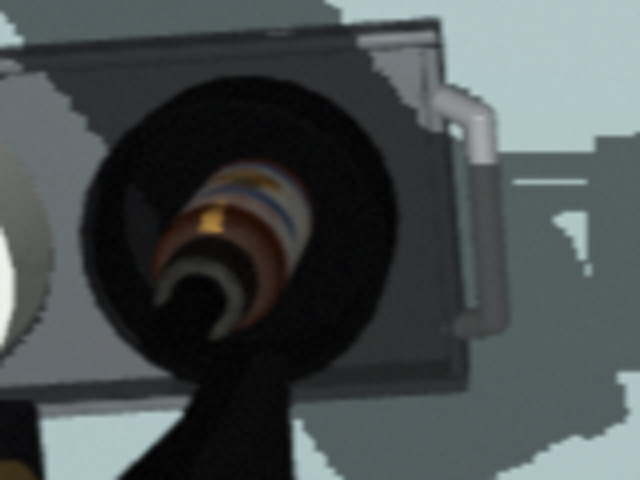

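This crop confirms the brown dropper: label, collar near (203,230), bulb near (199,237).

```bash
python3 - <<'E'
from h import *
s=env.state(); print(s["position"])
p=env.capture("wrist")
print("bulb",atz(p,(199,236),.106,s),"collar",atz(p,(204,229),.086,s))
for q in ["dropper_bottle","holder_black","holder_white","holder_blue","return_tray"]:
    for d in env.tip_of(q,p)[:3]: print(q,d["score"],d["centre"],atz(p,d["centre"],.009 if q[0]=='d' else .005,s))
E
```

```text
[0.44906443 0.22714899 0.22247686]
bulb [0.47620826 0.15482004 0.106     ] collar [0.47661828 0.15494847 0.086     ]
dropper_bottle 0.73 [222.8, 118.3] [0.37498818 0.16511384 0.009     ]
dropper_bottle 0.7 [214.5, 214.5] [0.48568253 0.15011515 0.009     ]
holder_black 0.65 [213.3, 210.8] [0.48225711 0.14810094 0.005     ]
holder_white 0.67 [126.4, 214.7] [0.48746157 0.04284063 0.005     ]
holder_blue 0.6 [37.6, 224.5] [ 0.50026554 -0.06702458  0.005     ]
return_tray 0.69 [388.0, 293.1] [0.59324752 0.36927818 0.005     ]
```

Call:
move_arm(commands=[{"dx": -10, "dy": -25, "dz": 0, "rx": 0, "ry": 0, "rz": 0}, {"dx": -10, "dy": -25, "dz": 0, "rx": 0, "ry": 0, "rz": 0}, {"dx": -10, "dy": -24, "dz": 0, "rx": 0, "ry": 0, "rz": 0}, {"dx": 0, "dy": 0, "dz": 30, "rx": 0, "ry": 0, "rz": 0}, {"dx": 0, "dy": 0, "dz": 30, "rx": 0, "ry": 0, "rz": 0}, {"dx": 0, "dy": 0, "dz": 27, "rx": 0, "ry": 0, "rz": 0}, {"dx": 0, "dy": 0, "dz": 0, "rx": 0, "ry": 0, "rz": 0}, {"dx": 0, "dy": 0, "dz": 0, "rx": 0, "ry": 0, "rz": 0}])

```text
clock: 4.05
position: [0.479, 0.1515, 0.1349]
tool_rot: [-3.141, -0.003, 3.141]
ft_force: [1.1, 0.7, 0.3]
gripper_width: 0.703
grasp_force: 0.0
```

```bash
python3 - <<'E'
from h import *
s=env.state(); print(s["position"],s["tool_rot"])
p=env.capture("wrist"); im=p["img"].copy()
for z in (.045,.111,.086): cv2.circle(im,tuple(int(v) for v in proj(p,[*s["position"][:2],z],s)),3,(0,0,255),1)
cv2.imwrite("pics/w3.png",im)
E
```

```text
[0.4789895  0.15150222 0.13488905] [-3.14050175e+00 -2.60147163e-03  3.14148601e+00]
```

View pics/w3.png

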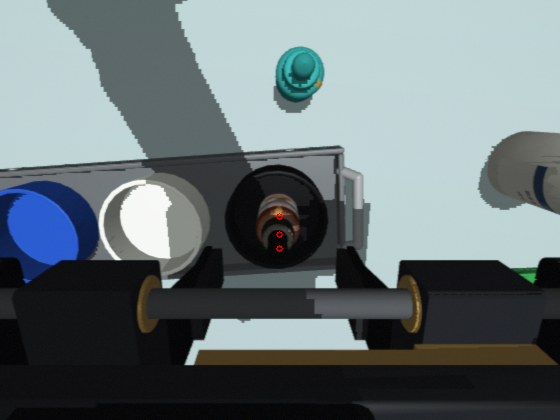

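Projected markers at (279,216–248) line up with the dropper's axis, so I'll descend and grip.

Call:
move_arm(commands=[{"dx": 0, "dy": 0, "dz": 25, "rx": 0, "ry": 0, "rz": 0}, {"dx": 0, "dy": 0, "dz": 25, "rx": 0, "ry": 0, "rz": 0}, {"dx": 0, "dy": 0, "dz": 20, "rx": 0, "ry": 0, "rz": 0}, {"dx": 0, "dy": 0, "dz": 12, "rx": 0, "ry": 0, "rz": 0}, {"dx": 0, "dy": 0, "dz": 8, "rx": 0, "ry": 0, "rz": 0}, {"dx": 0, "dy": 0, "dz": 0, "rx": 0, "ry": 0, "rz": 0}, {"dx": 0, "dy": 0, "dz": 0, "rx": 0, "ry": 0, "rz": 0}, {"dx": 0, "dy": 0, "dz": 0, "rx": 0, "ry": 0, "rz": 0}])

```text
clock: 4.77
position: [0.4809, 0.1523, 0.047]
tool_rot: [3.14, 0.003, 3.142]
ft_force: [-0.4, -0.8, -1.1]
gripper_width: 0.697
grasp_force: 0.0
```

Call:
move_arm(commands=[{"dx": 0, "dy": 0, "dz": 0, "rx": 0, "ry": 0, "rz": 0}, {"dx": 0, "dy": 0, "dz": 0, "rx": 0, "ry": 0, "rz": 0}, {"dx": 0, "dy": 0, "dz": 0, "rx": 0, "ry": 0, "rz": 0}, {"dx": 0, "dy": 0, "dz": 0, "rx": 0, "ry": 0, "rz": 0}, {"dx": 0, "dy": 0, "dz": 0, "rx": 0, "ry": 0, "rz": 0}, {"dx": 0, "dy": 0, "dz": 0, "rx": 0, "ry": 0, "rz": 0}, {"dx": 0, "dy": 0, "dz": 0, "rx": 0, "ry": 0, "rz": 0}, {"dx": 0, "dy": 0, "dz": 0, "rx": 0, "ry": 0, "rz": 0}], grip=0)

```text
clock: 5.43
position: [0.4797, 0.1518, 0.0456]
tool_rot: [3.142, 0.0, 3.141]
ft_force: [-0.3, 0.0, 0.7]
gripper_width: 0.361
grasp_force: 29.9
```

```bash
python3 - <<'E'
from h import *
p=env.capture("scene"); q=env.capture("top")
for uv in [(161,142),(140,155),(110,164),(97,162)]: print("scene base",uv,atz(p,uv,0)[:2])
for uv in [(108,185),(100,212),(80,228)]: print("top base",uv,atz(q,uv,0)[:2])
for X in [(.65,.45,.2),(.65,.45,0)]: print(proj(q,X))
E
```

```text
scene base (161, 142) [0.7379652  0.53718087]
scene base (140, 155) [0.64715529 0.53287137]
scene base (110, 164) [0.56837197 0.56802318]
scene base (97, 162) [0.55812236 0.60904891]
top base (108, 185) [0.64306669 0.4971046 ]
top base (100, 212) [0.56818111 0.51056678]
top base (80, 228) [0.52389982 0.55822836]
[ 91.73529106 159.30861121]
[125.78233147 182.95759449]
```

Call:
move_arm(commands=[{"dx": 0, "dy": 0, "dz": -15, "rx": 0, "ry": 0, "rz": 0}, {"dx": 0, "dy": 0, "dz": -25, "rx": 0, "ry": 0, "rz": 0}, {"dx": 0, "dy": 0, "dz": -30, "rx": 0, "ry": 0, "rz": 0}, {"dx": 0, "dy": 0, "dz": -30, "rx": 0, "ry": 0, "rz": 0}, {"dx": -5, "dy": 8, "dz": -20, "rx": 0, "ry": 0, "rz": 0}, {"dx": -10, "dy": 18, "dz": 0, "rx": 0, "ry": 0, "rz": 0}, {"dx": -12, "dy": 24, "dz": 0, "rx": 0, "ry": 0, "rz": 0}, {"dx": -12, "dy": 24, "dz": 0, "rx": 0, "ry": 0, "rz": 0}])

```text
clock: 6.2
position: [0.5191, 0.2262, 0.1661]
tool_rot: [3.141, 0.001, 3.14]
ft_force: [-0.5, 1.3, 0.1]
gripper_width: 0.366
grasp_force: 29.9
```

Call:
move_arm(commands=[{"dx": -12, "dy": 24, "dz": 0, "rx": 0, "ry": 0, "rz": 0}, {"dx": -12, "dy": 24, "dz": 0, "rx": 0, "ry": 0, "rz": 0}, {"dx": 0, "dy": 0, "dz": 0, "rx": 0, "ry": 0, "rz": -5}, {"dx": 0, "dy": 0, "dz": 0, "rx": 0, "ry": 0, "rz": -6}, {"dx": 0, "dy": 0, "dz": 0, "rx": 0, "ry": 0, "rz": -6}, {"dx": 0, "dy": 0, "dz": 0, "rx": 0, "ry": 0, "rz": -6}, {"dx": 0, "dy": 0, "dz": 0, "rx": 0, "ry": 0, "rz": -6}, {"dx": 0, "dy": 0, "dz": 0, "rx": 0, "ry": 0, "rz": -6}])

```text
clock: 6.87
position: [0.5423, 0.2736, 0.165]
tool_rot: [3.141, -0.001, -2.526]
ft_force: [-0.2, 0.2, -0.7]
gripper_width: 0.36
grasp_force: 29.9
```

Call:
move_arm(commands=[{"dx": 0, "dy": 0, "dz": 0, "rx": 0, "ry": 0, "rz": -6}, {"dx": 0, "dy": 0, "dz": 0, "rx": 0, "ry": 0, "rz": -6}, {"dx": 0, "dy": 0, "dz": 0, "rx": 0, "ry": 0, "rz": -6}, {"dx": 0, "dy": 0, "dz": 0, "rx": 0, "ry": 0, "rz": -4}, {"dx": 0, "dy": 0, "dz": 0, "rx": 0, "ry": 0, "rz": -3}, {"dx": 0, "dy": 0, "dz": 0, "rx": 0, "ry": 0, "rz": 0}, {"dx": 0, "dy": 0, "dz": 0, "rx": 0, "ry": 0, "rz": 0}, {"dx": 0, "dy": 0, "dz": 0, "rx": 0, "ry": 0, "rz": 0}])

```text
clock: 7.53
position: [0.5425, 0.2736, 0.1653]
tool_rot: [3.141, -0.0, -2.096]
ft_force: [-0.0, 0.3, -0.9]
gripper_width: 0.359
grasp_force: 29.9
```

```bash
cat >> h.py <<'E'
def delta(X,s):
    M=R.from_euler('xyz',s["tool_rot"]).as_matrix(); return np.round(M.T@(np.array(X)-s["position"])*1000,1)
E
python3 - <<'E'
from h import *
s=env.state(); print(s["position"],s["tool_rot"])
p=env.capture("wrist"); cv2.imwrite("pics/w4.png",p["img"])
for d in env.tip_of("return_tray",p)[:2]: print(d["score"],d["centre"],atz(p,d["centre"],0,s))
d=env.silhouettes("return_tray",p)
if d: print(d[0]["score"],d[0]["extent"])
print(delta([.592,.37,.041],s))
E
```

```text
[0.54251652 0.27364254 0.16528941] [ 3.14127588e+00 -3.75286057e-04 -2.09577188e+00]
0.84 [243.3, 315.6, 75.5, 28.2]
[-108.2    5.4  124.3]
```

View pics/w4.png

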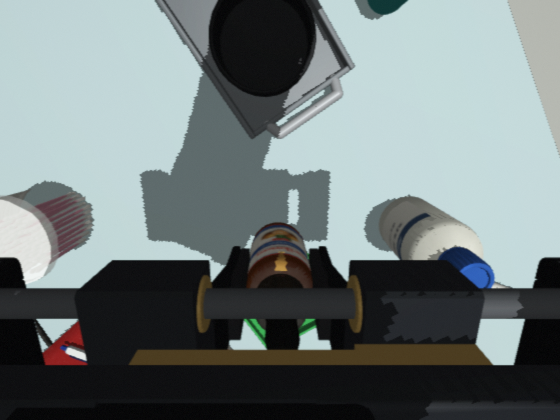

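Dropper hangs upright at (278,255). The tray's corners show under the gripper at (280,325). Next I'll carry it over and set it down.

Call:
move_arm(commands=[{"dx": -20, "dy": 1, "dz": 0, "rx": 0, "ry": 0, "rz": 0}, {"dx": -25, "dy": 1, "dz": 0, "rx": 0, "ry": 0, "rz": 0}, {"dx": -25, "dy": 1, "dz": 0, "rx": 0, "ry": 0, "rz": 0}, {"dx": -22, "dy": 1, "dz": 5, "rx": 0, "ry": 0, "rz": 0}, {"dx": -16, "dy": 1, "dz": 15, "rx": 0, "ry": 0, "rz": 0}, {"dx": 0, "dy": 0, "dz": 25, "rx": 0, "ry": 0, "rz": 0}, {"dx": 0, "dy": 0, "dz": 25, "rx": 0, "ry": 0, "rz": 0}, {"dx": 0, "dy": 0, "dz": 20, "rx": 0, "ry": 0, "rz": 0}])

```text
clock: 8.35
position: [0.5917, 0.3699, 0.0735]
tool_rot: [3.141, -0.002, -2.094]
ft_force: [-0.8, -0.2, -1.0]
gripper_width: 0.36
grasp_force: 29.9
```

Call:
move_arm(commands=[{"dx": 0, "dy": 0, "dz": 14, "rx": 0, "ry": 0, "rz": 0}, {"dx": 0, "dy": 0, "dz": 8, "rx": 0, "ry": 0, "rz": 0}, {"dx": 0, "dy": 0, "dz": 6, "rx": 0, "ry": 0, "rz": 0}, {"dx": 0, "dy": 0, "dz": 4, "rx": 0, "ry": 0, "rz": 0}, {"dx": 0, "dy": 0, "dz": 2, "rx": 0, "ry": 0, "rz": 0}, {"dx": 0, "dy": 0, "dz": 1, "rx": 0, "ry": 0, "rz": 0}, {"dx": 0, "dy": 0, "dz": 0, "rx": 0, "ry": 0, "rz": 0}, {"dx": 0, "dy": 0, "dz": 0, "rx": 0, "ry": 0, "rz": 0}])

```text
clock: 9.02
position: [0.5928, 0.3701, 0.0414]
tool_rot: [-3.141, 0.001, -2.095]
ft_force: [-0.6, 1.1, -0.2]
gripper_width: 0.36
grasp_force: 29.9
```

```bash
python3 - <<'E'
from h import *
s=env.state(); print(s["position"],s["tool_rot"],s["ft_force"])
p=env.capture("top"); cv2.imwrite("pics/t5.png",cv2.resize(p["img"][120:320,60:340],(784,560),interpolation=2))
E
```

```text
[0.59276628 0.3700795  0.04139613] [-3.14101102e+00  1.31453561e-03 -2.09456489e+00] [-0.56496244  1.11294038 -0.21753515]
```

View pics/t5.png

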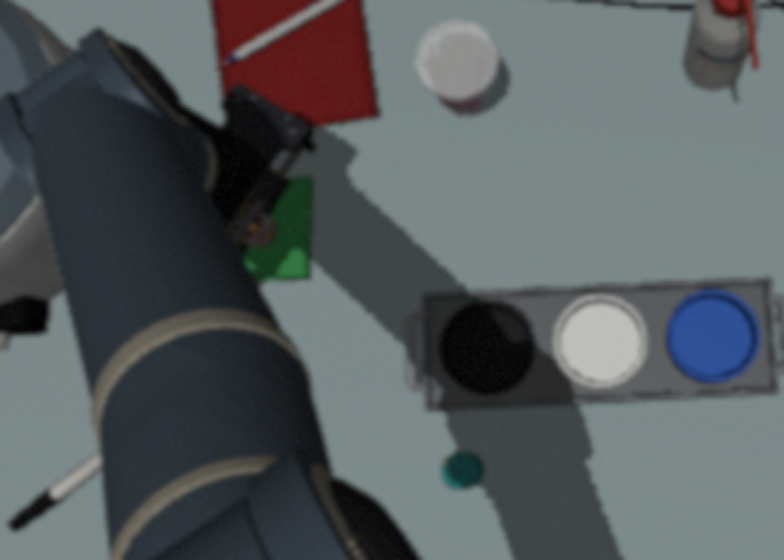

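The dropper at crop (257,228) sits over the tray's middle, so I'll lower the last 2 mm, release and rise.

Call:
move_arm(commands=[{"dx": 0, "dy": 0, "dz": 1, "rx": 0, "ry": 0, "rz": 0}, {"dx": 0, "dy": 0, "dz": 1, "rx": 0, "ry": 0, "rz": 0}, {"dx": 0, "dy": 0, "dz": 0, "rx": 0, "ry": 0, "rz": 0}, {"dx": 0, "dy": 0, "dz": 0, "rx": 0, "ry": 0, "rz": 0}, {"dx": 0, "dy": 0, "dz": 0, "rx": 0, "ry": 0, "rz": 0}, {"dx": 0, "dy": 0, "dz": 0, "rx": 0, "ry": 0, "rz": 0}, {"dx": 0, "dy": 0, "dz": 0, "rx": 0, "ry": 0, "rz": 0}, {"dx": 0, "dy": 0, "dz": 0, "rx": 0, "ry": 0, "rz": 0}])

```text
clock: 9.73
position: [0.5928, 0.3702, 0.0396]
tool_rot: [-3.141, 0.001, -2.095]
ft_force: [-0.3, -0.1, 6.0]
gripper_width: 0.361
grasp_force: 29.9
```

Call:
move_arm(commands=[{"dx": 0, "dy": 0, "dz": 0, "rx": 0, "ry": 0, "rz": 0}, {"dx": 0, "dy": 0, "dz": 0, "rx": 0, "ry": 0, "rz": 0}, {"dx": 0, "dy": 0, "dz": 0, "rx": 0, "ry": 0, "rz": 0}, {"dx": 0, "dy": 0, "dz": 0, "rx": 0, "ry": 0, "rz": 0}, {"dx": 0, "dy": 0, "dz": 0, "rx": 0, "ry": 0, "rz": 0}, {"dx": 0, "dy": 0, "dz": -10, "rx": 0, "ry": 0, "rz": 0}, {"dx": 0, "dy": 0, "dz": -20, "rx": 0, "ry": 0, "rz": 0}, {"dx": 0, "dy": 0, "dz": -30, "rx": 0, "ry": 0, "rz": 0}], grip=60)

```text
clock: 10.4
position: [0.5906, 0.3686, 0.0968]
tool_rot: [3.139, -0.005, -2.094]
ft_force: [0.2, -0.3, 0.1]
gripper_width: 0.599
grasp_force: 0.0
```

Call:
move_arm(commands=[{"dx": 0, "dy": 0, "dz": -35, "rx": 0, "ry": 0, "rz": 0}, {"dx": 0, "dy": 0, "dz": -35, "rx": 0, "ry": 0, "rz": 0}, {"dx": 0, "dy": 0, "dz": -35, "rx": 0, "ry": 0, "rz": 0}, {"dx": 30, "dy": 0, "dz": -15, "rx": 0, "ry": 0, "rz": 0}, {"dx": 30, "dy": 0, "dz": 0, "rx": 0, "ry": 0, "rz": 6}, {"dx": 30, "dy": 0, "dz": 0, "rx": 0, "ry": 0, "rz": 6}, {"dx": 30, "dy": 0, "dz": 0, "rx": 0, "ry": 0, "rz": 6}, {"dx": 0, "dy": 0, "dz": 0, "rx": 0, "ry": 0, "rz": 6}])

```text
clock: 11.07
position: [0.5216, 0.2657, 0.2192]
tool_rot: [-3.14, -0.004, -2.523]
ft_force: [-1.2, -1.0, -0.0]
gripper_width: 0.601
grasp_force: 0.0
```

```bash
python3 - <<'E'
from h import *
s=env.state(); print(s["clock"],s["position"],s["tool_rot"],s["ft_force"])
p=env.capture("top")
for q in ["dropper_bottle","bottle_large_amber","bottle_small_amber"]:
  for d in env.tip_of(q,p)[:2]: print(q,d["score"],d["centre"],atz(p,d["centre"],0))
# caps: median triangulation of silhouettes top
p2=env.capture("scene")
for q in ["dropper_bottle","bottle_large_amber","bottle_small_amber","bottle_white"]:
  for d in env.tip_of(q,p2)[:2]: print("S",q,d["score"],d["centre"],atz(p2,d["centre"],0))
cv2.imwrite("pics/t6.png",np.hstack([cv2.resize(p["img"][160:300,90:200],(330,420),interpolation=2),cv2.resize(p["img"][200:300,360:440],(336,420),interpolation=2)]))
E
```

```text
11.0667 [0.52160404 0.26573368 0.21922824] [-3.14015177 -0.00406827 -2.5226656 ] [-1.21498435 -0.99217606 -0.01102331]
dropper_bottle 0.58 [224.4, 287.4] [0.37623199 0.16995758 0.        ]
bottle_large_amber 0.57 [394.8, 229.5] [ 0.53832784 -0.28336642  0.        ]
bottle_small_amber 0.82 [391.9, 276.1] [ 0.41333433 -0.27097463  0.        ]
bottle_small_amber 0.28 [272.7, 242.5] [0.49604455 0.04698261 0.        ]
S dropper_bottle 0.73 [170.1, 176.4] [0.60143931 0.37607165 0.        ]
S dropper_bottle 0.56 [169.5, 256.1] [0.36776408 0.16480385 0.        ]
S bottle_large_amber 0.68 [414.9, 286.2] [ 0.53312942 -0.29005974  0.        ]
S bottle_small_amber 0.94 [384.4, 324.6] [ 0.42078032 -0.26897484  0.        ]
S bottle_small_amber 0.48 [416.4, 284.2] [ 0.53951991 -0.29113124  0.        ]
S bottle_white 0.55 [132.0, 207.7] [0.45021764 0.35824171 0.        ]
```

View pics/t6.png

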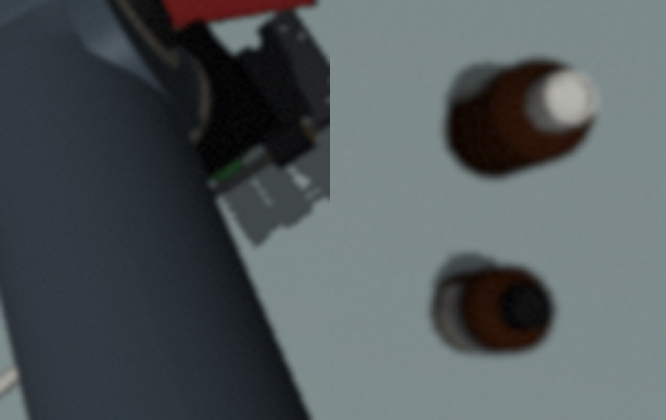

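The scene network puts a standing dropper on the tray at (.60,.376). The amber caps in the top view are at about (416,223) for white and (407,273) for black.

Call:
move_arm(commands=[{"dx": 0, "dy": 0, "dz": 0, "rx": 0, "ry": 0, "rz": 6}, {"dx": 0, "dy": 0, "dz": 0, "rx": 0, "ry": 0, "rz": 6}, {"dx": 0, "dy": 0, "dz": 0, "rx": 0, "ry": 0, "rz": 6}, {"dx": 0, "dy": 0, "dz": 0, "rx": 0, "ry": 0, "rz": 6}, {"dx": 0, "dy": 0, "dz": 0, "rx": 0, "ry": 0, "rz": 6}, {"dx": 0, "dy": 0, "dz": 0, "rx": 0, "ry": 0, "rz": 6}, {"dx": 0, "dy": 0, "dz": 0, "rx": 0, "ry": 0, "rz": 0}, {"dx": 0, "dy": 0, "dz": 0, "rx": 0, "ry": 0, "rz": 0}])

```text
clock: 12.18
position: [0.5247, 0.2716, 0.2183]
tool_rot: [-3.141, -0.0, -3.138]
ft_force: [-0.8, 0.4, -0.5]
gripper_width: 0.602
grasp_force: 0.0
```

```bash
python3 - <<'E'
from h import *
s=env.state(); print(s["position"],s["tool_rot"],s["qpos"])
p=env.capture("top")
print("L",atz(p,(416.4,223.1),.145),"S",atz(p,(406.7,272.6),.118))
print(delta([.53,-.285,.22],s))
E
```

```text
[0.52468994 0.2715965  0.21832823] [-3.14142329e+00 -1.72115676e-04 -3.13824584e+00] [-0.56641321  0.33431239  0.02221907  1.74742946 -0.00829134  1.0601768
  1.03277315]
L [ 0.53282986 -0.28818527  0.145     ] S [ 0.41886338 -0.26977125  0.118     ]
[  -3.4 -556.6   -1.6]
```

Call:
move_arm(commands=[{"dx": 0, "dy": -35, "dz": 0, "rx": 0, "ry": 0, "rz": 0}, {"dx": 0, "dy": -35, "dz": 0, "rx": 0, "ry": 0, "rz": 0}, {"dx": 0, "dy": -35, "dz": 0, "rx": 0, "ry": 0, "rz": 0}, {"dx": 0, "dy": -35, "dz": 0, "rx": 0, "ry": 0, "rz": 0}, {"dx": 0, "dy": -35, "dz": 0, "rx": 0, "ry": 0, "rz": 0}, {"dx": 0, "dy": -35, "dz": 0, "rx": 0, "ry": 0, "rz": 0}, {"dx": 0, "dy": -35, "dz": 0, "rx": 0, "ry": 0, "rz": 0}, {"dx": 0, "dy": -35, "dz": 0, "rx": 0, "ry": 0, "rz": 0}])

```text
clock: 12.9
position: [0.5244, -0.0104, 0.2187]
tool_rot: [3.141, 0.0, -3.139]
ft_force: [-0.2, 0.4, 0.8]
gripper_width: 0.6
grasp_force: 0.0
```

Call:
move_arm(commands=[{"dx": -2, "dy": -40, "dz": 0, "rx": 0, "ry": 0, "rz": 0}, {"dx": -2, "dy": -40, "dz": 0, "rx": 0, "ry": 0, "rz": 0}, {"dx": -2, "dy": -40, "dz": 0, "rx": 0, "ry": 0, "rz": 0}, {"dx": -2, "dy": -40, "dz": 0, "rx": 0, "ry": 0, "rz": 0}, {"dx": 0, "dy": -40, "dz": 0, "rx": 0, "ry": 0, "rz": 0}, {"dx": 0, "dy": -40, "dz": 0, "rx": 0, "ry": 0, "rz": 0}, {"dx": 0, "dy": -38, "dz": 0, "rx": 0, "ry": 0, "rz": 0}, {"dx": 0, "dy": 0, "dz": 0, "rx": 0, "ry": 0, "rz": 0}])

```text
clock: 13.57
position: [0.5301, -0.2968, 0.2188]
tool_rot: [-3.135, -0.0, 3.132]
ft_force: [-0.7, -0.9, -0.2]
gripper_width: 0.602
grasp_force: 0.0
```

Call:
move_arm(commands=[{"dx": 0, "dy": 0, "dz": 0, "rx": 0, "ry": 0, "rz": 0}, {"dx": 0, "dy": 0, "dz": 0, "rx": 0, "ry": 0, "rz": 0}, {"dx": 0, "dy": 0, "dz": 0, "rx": 0, "ry": 0, "rz": 0}, {"dx": 0, "dy": 0, "dz": 0, "rx": 0, "ry": 0, "rz": 0}, {"dx": 0, "dy": 0, "dz": 0, "rx": 0, "ry": 0, "rz": 0}, {"dx": 0, "dy": 0, "dz": 0, "rx": 0, "ry": 0, "rz": 0}, {"dx": 0, "dy": 0, "dz": 0, "rx": 0, "ry": 0, "rz": 0}, {"dx": 0, "dy": 0, "dz": 0, "rx": 0, "ry": 0, "rz": 0}])

```text
clock: 14.23
position: [0.5327, -0.2864, 0.2186]
tool_rot: [3.142, 0.0, -3.141]
ft_force: [-0.6, 0.1, 0.7]
gripper_width: 0.6
grasp_force: 0.0
```

```bash
python3 - <<'E'
from h import *
s=env.state(); print(s["clock"],s["position"],s["tool_rot"],s["qpos"][6])
p=env.capture("wrist"); im=p["img"].copy()
print(delta([.533,-.288,.132],s))
for q in ["bottle_large_amber","bottle_small_amber"]:
  for d in env.tip_of(q,p)[:1]: print(q,d["score"],d["centre"],atz(p,d["centre"],0,s))
for X in [(.533,-.288,.145),(.419,-.270,.118)]: cv2.circle(im,tuple(int(v) for v in proj(p,X,s)),3,(0,0,255),1)
cv2.imwrite("pics/w7.png",im)
E
```

```text
14.2333 [ 0.53266371 -0.28637683  0.21860035] [ 3.14150188e+00  1.33754368e-04 -3.14105270e+00] 2.1013121357152666
[-0.3 -1.6 86.6]
bottle_large_amber 0.56 [276.3, 183.5] [ 0.53250149 -0.28964356  0.        ]
bottle_small_amber 0.74 [292.9, 76.5] [ 0.41523016 -0.27156832  0.        ]
```

View pics/w7.png

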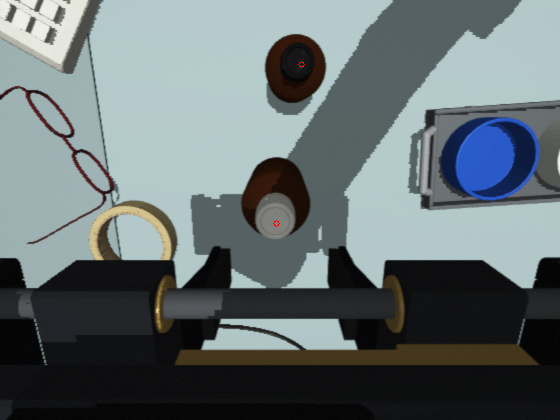

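Both caps match the projections: white cap (275,218) against marker (276,223), black cap (297,62) against (301,64). I'll descend on the white cap.

Call:
move_arm(commands=[{"dx": 1, "dy": -2, "dz": 25, "rx": 0, "ry": 0, "rz": 0}, {"dx": 0, "dy": 0, "dz": 25, "rx": 0, "ry": 0, "rz": 0}, {"dx": 0, "dy": 0, "dz": 18, "rx": 0, "ry": 0, "rz": 0}, {"dx": 0, "dy": 0, "dz": 12, "rx": 0, "ry": 0, "rz": 0}, {"dx": 0, "dy": 0, "dz": 7, "rx": 0, "ry": 0, "rz": 0}, {"dx": 0, "dy": 0, "dz": 0, "rx": 0, "ry": 0, "rz": 0}, {"dx": 0, "dy": 0, "dz": 0, "rx": 0, "ry": 0, "rz": 0}, {"dx": 0, "dy": 0, "dz": 0, "rx": 0, "ry": 0, "rz": 0}])

```text
clock: 15.05
position: [0.5324, -0.2892, 0.1327]
tool_rot: [-3.141, 0.002, 3.141]
ft_force: [-0.1, -0.1, 0.6]
gripper_width: 0.601
grasp_force: 0.0
```

Call:
move_arm(commands=[{"dx": 0, "dy": 0, "dz": 0, "rx": 0, "ry": 0, "rz": 0}, {"dx": 0, "dy": 0, "dz": 0, "rx": 0, "ry": 0, "rz": 0}, {"dx": 0, "dy": 0, "dz": 0, "rx": 0, "ry": 0, "rz": 0}, {"dx": 0, "dy": 0, "dz": 0, "rx": 0, "ry": 0, "rz": 0}, {"dx": 0, "dy": 0, "dz": 0, "rx": 0, "ry": 0, "rz": 0}, {"dx": 0, "dy": 0, "dz": 0, "rx": 0, "ry": 0, "rz": 0}, {"dx": 0, "dy": 0, "dz": 0, "rx": 0, "ry": 0, "rz": 0}, {"dx": 0, "dy": 0, "dz": 0, "rx": 0, "ry": 0, "rz": 0}], grip=0)

```text
clock: 15.72
position: [0.5318, -0.2889, 0.1319]
tool_rot: [-3.141, 0.001, 3.141]
ft_force: [0.5, -0.1, 3.3]
gripper_width: 0.35
grasp_force: 30.0
```

```bash
python3 - <<'E'
from h import *
p=env.capture("top"); 
for q in ["holder_white","holder_black","holder_blue"]:
  d=env.tip_of(q,p)[0]; e=[x for x in env.silhouettes(q,p)][0]
  l,t,w,h=e["extent"]; print(q,d["score"],d["centre"],atz(p,d["centre"],.005),e["extent"],atz(p,(l+w/2,t+h/2),.037))
E
```

```text
holder_white 0.76 [271.5, 244.4] [0.49037888 0.05004277 0.005     ] [257.6, 222.5, 33.7, 37.3] [0.49560992 0.04250572 0.037     ]
holder_black 0.76 [235.7, 243.1] [0.49186193 0.14490647 0.005     ] [216.8, 227.2, 34.8, 35.9] [0.48316138 0.14538983 0.037     ]
holder_blue 0.78 [314.2, 241.5] [ 0.5004875  -0.06360433  0.005     ] [297.9, 222.5, 34.8, 36.3] [ 0.49912241 -0.06300952  0.037     ]
```

Call:
move_arm(commands=[{"dx": 0, "dy": 0, "dz": -8, "rx": 0, "ry": 0, "rz": 0}, {"dx": 0, "dy": 0, "dz": -15, "rx": 0, "ry": 0, "rz": 0}, {"dx": 0, "dy": 0, "dz": -22, "rx": 0, "ry": 0, "rz": 0}, {"dx": 0, "dy": 0, "dz": -22, "rx": 0, "ry": 0, "rz": 0}, {"dx": 0, "dy": 4, "dz": -15, "rx": 0, "ry": 0, "rz": 0}, {"dx": 1, "dy": 8, "dz": -8, "rx": 0, "ry": 0, "rz": 0}, {"dx": 2, "dy": 14, "dz": 0, "rx": 0, "ry": 0, "rz": 0}, {"dx": 3, "dy": 20, "dz": 0, "rx": 0, "ry": 0, "rz": 0}])

```text
clock: 16.73
position: [0.5246, -0.2425, 0.2208]
tool_rot: [-3.141, -0.001, 3.14]
ft_force: [-0.4, 0.5, -1.4]
gripper_width: 0.358
grasp_force: 30.0
```

Call:
move_arm(commands=[{"dx": 3, "dy": 24, "dz": 0, "rx": 0, "ry": 0, "rz": 0}, {"dx": 4, "dy": 28, "dz": 0, "rx": 0, "ry": 0, "rz": 0}, {"dx": 4, "dy": 28, "dz": 0, "rx": 0, "ry": 0, "rz": 0}, {"dx": 4, "dy": 28, "dz": 0, "rx": 0, "ry": 0, "rz": 0}, {"dx": 4, "dy": 28, "dz": 0, "rx": 0, "ry": 0, "rz": 0}, {"dx": 4, "dy": 28, "dz": 0, "rx": 0, "ry": 0, "rz": 0}, {"dx": 4, "dy": 28, "dz": 0, "rx": 0, "ry": 0, "rz": 0}, {"dx": 4, "dy": 28, "dz": 0, "rx": 0, "ry": 0, "rz": 0}])

```text
clock: 17.4
position: [0.4922, -0.0201, 0.2199]
tool_rot: [3.141, -0.004, -3.14]
ft_force: [-0.2, 0.1, -1.2]
gripper_width: 0.352
grasp_force: 30.0
```

Call:
move_arm(commands=[{"dx": 2, "dy": 24, "dz": 0, "rx": 0, "ry": 0, "rz": 0}, {"dx": 2, "dy": 18, "dz": 0, "rx": 0, "ry": 0, "rz": 0}, {"dx": 1, "dy": 13, "dz": 0, "rx": 0, "ry": 0, "rz": 0}, {"dx": 0, "dy": 8, "dz": 0, "rx": 0, "ry": 0, "rz": 0}, {"dx": 0, "dy": 4, "dz": 0, "rx": 0, "ry": 0, "rz": 0}, {"dx": 0, "dy": 0, "dz": 0, "rx": 0, "ry": 0, "rz": 0}, {"dx": 0, "dy": 0, "dz": 0, "rx": 0, "ry": 0, "rz": 0}, {"dx": 0, "dy": 0, "dz": 0, "rx": 0, "ry": 0, "rz": 0}])

```text
clock: 18.07
position: [0.4895, 0.0432, 0.2213]
tool_rot: [-3.141, -0.0, 3.14]
ft_force: [0.3, -0.3, -1.8]
gripper_width: 0.357
grasp_force: 30.0
```

```bash
python3 - <<'E'
from h import *
s=env.state(); print(s["clock"],s["position"],s["tool_rot"],s["gripper_width"])
print(delta([.490,.044,.142],s))
a=env.capture("wrist"); b=env.capture("scene")
cv2.imwrite("pics/w8.png",np.hstack([a["img"][100:400,150:450],b["img"][60:360,120:420]]))
for q in ["holder_white","holder_black","holder_blue"]:
  for d in env.tip_of(q,a)[:1]: print(q,d["score"],d["centre"],atz(a,d["centre"],.005,s))
E
```

```text
18.0667 [0.489475   0.04317969 0.22128197] [-3.14109228e+00 -4.81562493e-04  3.13973586e+00] 0.3565242300815383
[-0.6  0.9 79.3]
holder_black 0.64 [372.8, 176.2] [0.48022443 0.15213032 0.005     ]
holder_blue 0.56 [189.3, 193.3] [ 0.50031375 -0.06306111  0.005     ]
```

View pics/w8.png

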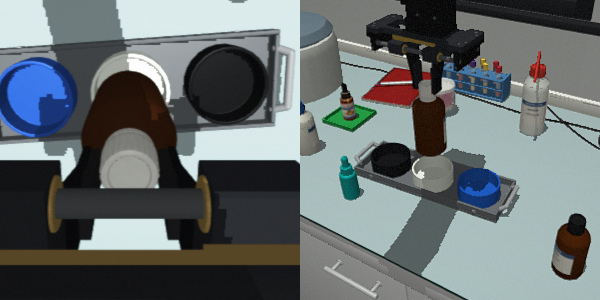

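The bottle hangs upright over the white cup, and in the scene half the dropper stands on the tray at (347,103). I'll lower it.

Call:
move_arm(commands=[{"dx": 0, "dy": 1, "dz": 10, "rx": 0, "ry": 0, "rz": 0}, {"dx": 0, "dy": 0, "dz": 18, "rx": 0, "ry": 0, "rz": 0}, {"dx": 0, "dy": 0, "dz": 18, "rx": 0, "ry": 0, "rz": 0}, {"dx": 0, "dy": 0, "dz": 14, "rx": 0, "ry": 0, "rz": 0}, {"dx": 0, "dy": 0, "dz": 9, "rx": 0, "ry": 0, "rz": 0}, {"dx": 0, "dy": 0, "dz": 5, "rx": 0, "ry": 0, "rz": 0}, {"dx": 0, "dy": 0, "dz": 3, "rx": 0, "ry": 0, "rz": 0}, {"dx": 0, "dy": 0, "dz": 1, "rx": 0, "ry": 0, "rz": 0}])

```text
clock: 18.98
position: [0.4897, 0.0453, 0.1433]
tool_rot: [3.142, -0.0, 3.142]
ft_force: [-0.0, 0.7, -1.9]
gripper_width: 0.356
grasp_force: 30.0
```

Call:
move_arm(commands=[{"dx": 0, "dy": 0, "dz": 1, "rx": 0, "ry": 0, "rz": 0}, {"dx": 0, "dy": 0, "dz": 1, "rx": 0, "ry": 0, "rz": 0}, {"dx": 0, "dy": 0, "dz": 0, "rx": 0, "ry": 0, "rz": 0}, {"dx": 0, "dy": 0, "dz": 0, "rx": 0, "ry": 0, "rz": 0}, {"dx": 0, "dy": 0, "dz": 0, "rx": 0, "ry": 0, "rz": 0}, {"dx": 0, "dy": 0, "dz": 0, "rx": 0, "ry": 0, "rz": 0}, {"dx": 0, "dy": 0, "dz": 0, "rx": 0, "ry": 0, "rz": 0}, {"dx": 0, "dy": 0, "dz": 0, "rx": 0, "ry": 0, "rz": 0}])

```text
clock: 19.65
position: [0.4896, 0.0453, 0.1416]
tool_rot: [3.141, 0.0, 3.142]
ft_force: [-0.2, -0.4, -1.8]
gripper_width: 0.355
grasp_force: 30.0
```

Call:
move_arm(commands=[{"dx": 0, "dy": 0, "dz": 1, "rx": 0, "ry": 0, "rz": 0}, {"dx": 0, "dy": 0, "dz": 1, "rx": 0, "ry": 0, "rz": 0}, {"dx": 0, "dy": 0, "dz": 0, "rx": 0, "ry": 0, "rz": 0}, {"dx": 0, "dy": 0, "dz": 0, "rx": 0, "ry": 0, "rz": 0}, {"dx": 0, "dy": 0, "dz": 0, "rx": 0, "ry": 0, "rz": 0}, {"dx": 0, "dy": 0, "dz": 0, "rx": 0, "ry": 0, "rz": 0}, {"dx": 0, "dy": 0, "dz": 0, "rx": 0, "ry": 0, "rz": 0}, {"dx": 0, "dy": 0, "dz": 0, "rx": 0, "ry": 0, "rz": 0}])

```text
clock: 20.32
position: [0.4906, 0.0453, 0.1408]
tool_rot: [3.141, 0.002, 3.141]
ft_force: [-1.7, -0.4, 6.3]
gripper_width: 0.354
grasp_force: 30.0
```

Call:
move_arm(commands=[{"dx": 0, "dy": 0, "dz": 0, "rx": 0, "ry": 0, "rz": 0}, {"dx": 0, "dy": 0, "dz": 0, "rx": 0, "ry": 0, "rz": 0}, {"dx": 0, "dy": 0, "dz": 0, "rx": 0, "ry": 0, "rz": 0}, {"dx": 0, "dy": 0, "dz": 0, "rx": 0, "ry": 0, "rz": 0}, {"dx": 0, "dy": 0, "dz": -10, "rx": 0, "ry": 0, "rz": 0}, {"dx": 0, "dy": 0, "dz": -20, "rx": 0, "ry": 0, "rz": 0}, {"dx": 0, "dy": 0, "dz": -30, "rx": 0, "ry": 0, "rz": 0}, {"dx": 0, "dy": 0, "dz": -20, "rx": 0, "ry": 0, "rz": 0}], grip=60)

```text
clock: 20.98
position: [0.4902, 0.0453, 0.222]
tool_rot: [3.141, 0.002, 3.141]
ft_force: [0.4, 0.1, -0.8]
gripper_width: 0.597
grasp_force: 0.0
```

Call:
move_arm(commands=[{"dx": 9, "dy": -39, "dz": 0, "rx": 0, "ry": 0, "rz": 0}, {"dx": 9, "dy": -39, "dz": 0, "rx": 0, "ry": 0, "rz": 0}, {"dx": 9, "dy": -39, "dz": 0, "rx": 0, "ry": 0, "rz": 0}, {"dx": 9, "dy": -39, "dz": 0, "rx": 0, "ry": 0, "rz": 0}, {"dx": 9, "dy": -39, "dz": 0, "rx": 0, "ry": 0, "rz": 0}, {"dx": 9, "dy": -39, "dz": 0, "rx": 0, "ry": 0, "rz": 0}, {"dx": 9, "dy": -39, "dz": 0, "rx": 0, "ry": 0, "rz": 0}, {"dx": 8, "dy": -39, "dz": 0, "rx": 0, "ry": 0, "rz": 0}])

```text
clock: 21.65
position: [0.4177, -0.2685, 0.2204]
tool_rot: [3.141, 0.001, 3.141]
ft_force: [0.9, -0.6, 0.0]
gripper_width: 0.6
grasp_force: 0.0
```

Call:
move_arm(commands=[{"dx": 0, "dy": 0, "dz": 0, "rx": 0, "ry": 0, "rz": 0}, {"dx": 0, "dy": 0, "dz": 0, "rx": 0, "ry": 0, "rz": 0}, {"dx": 0, "dy": 0, "dz": 0, "rx": 0, "ry": 0, "rz": 0}, {"dx": 0, "dy": 0, "dz": 0, "rx": 0, "ry": 0, "rz": 0}, {"dx": 0, "dy": 0, "dz": 0, "rx": 0, "ry": 0, "rz": 0}, {"dx": 0, "dy": 0, "dz": 0, "rx": 0, "ry": 0, "rz": 0}, {"dx": 0, "dy": 0, "dz": 0, "rx": 0, "ry": 0, "rz": 0}, {"dx": 0, "dy": 0, "dz": 0, "rx": 0, "ry": 0, "rz": 0}])

```text
clock: 22.32
position: [0.4188, -0.2661, 0.2195]
tool_rot: [3.141, -0.0, -3.141]
ft_force: [-0.4, -0.7, 0.2]
gripper_width: 0.603
grasp_force: 0.0
```

```bash
python3 - <<'E'
from h import *
s=env.state(); print(s["clock"],s["position"],s["tool_rot"],s["gripper_width"])
print(delta([.418,-.271,.105],s))
a=env.capture("wrist"); b=env.capture("scene")
X=atz(a,(0,0),0,s)
im=a["img"].copy(); cv2.circle(im,tuple(int(v) for v in proj(a,(.418,-.271,.118),s)),3,(0,0,255),1)
cv2.imwrite("pics/w9.png",np.hstack([im[80:380,130:430],b["img"][60:360,120:420]]))
for d in env.tip_of("bottle_small_amber",a)[:1]: print(d["score"],d["centre"],atz(a,d["centre"],0,s))
E
```

```text
22.3167 [ 0.41878165 -0.26611971  0.2195172 ] [ 3.14134645e+00 -1.40298962e-05 -3.14051122e+00] 0.6031443885082991
[  0.8  -4.9 114.5]
0.73 [274.3, 182.3] [ 0.41734045 -0.27171823  0.        ]
```

View pics/w9.png

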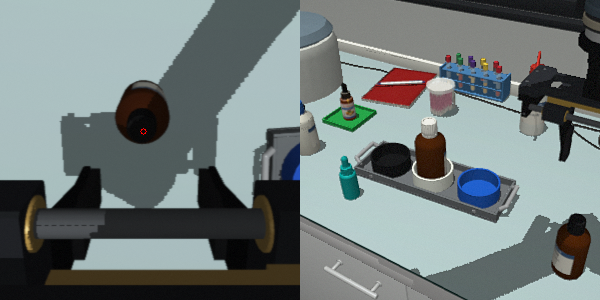

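The large amber bottle stands in the white cup. The marker sits on the black cap (143,130 in the left half), so I'll grip that next.

Call:
move_arm(commands=[{"dx": 1, "dy": -5, "dz": 25, "rx": 0, "ry": 0, "rz": 0}, {"dx": 0, "dy": 0, "dz": 30, "rx": 0, "ry": 0, "rz": 0}, {"dx": 0, "dy": 0, "dz": 28, "rx": 0, "ry": 0, "rz": 0}, {"dx": 0, "dy": 0, "dz": 18, "rx": 0, "ry": 0, "rz": 0}, {"dx": 0, "dy": 0, "dz": 9, "rx": 0, "ry": 0, "rz": 0}, {"dx": 0, "dy": 0, "dz": 5, "rx": 0, "ry": 0, "rz": 0}, {"dx": 0, "dy": 0, "dz": 0, "rx": 0, "ry": 0, "rz": 0}, {"dx": 0, "dy": 0, "dz": 0, "rx": 0, "ry": 0, "rz": 0}])

```text
clock: 23.13
position: [0.4182, -0.2721, 0.1053]
tool_rot: [-3.141, 0.001, 3.141]
ft_force: [0.6, -0.2, 1.2]
gripper_width: 0.601
grasp_force: 0.0
```

Call:
move_arm(commands=[{"dx": 0, "dy": 0, "dz": 0, "rx": 0, "ry": 0, "rz": 0}, {"dx": 0, "dy": 0, "dz": 0, "rx": 0, "ry": 0, "rz": 0}, {"dx": 0, "dy": 0, "dz": 0, "rx": 0, "ry": 0, "rz": 0}, {"dx": 0, "dy": 0, "dz": 0, "rx": 0, "ry": 0, "rz": 0}, {"dx": 0, "dy": 0, "dz": 0, "rx": 0, "ry": 0, "rz": 0}, {"dx": 0, "dy": 0, "dz": 0, "rx": 0, "ry": 0, "rz": 0}, {"dx": 0, "dy": 0, "dz": 0, "rx": 0, "ry": 0, "rz": 0}, {"dx": 0, "dy": 0, "dz": 0, "rx": 0, "ry": 0, "rz": 0}], grip=0)

```text
clock: 23.8
position: [0.4179, -0.2719, 0.1048]
tool_rot: [-3.141, 0.001, 3.141]
ft_force: [0.6, -0.1, 2.9]
gripper_width: 0.293
grasp_force: 30.0
```

Call:
move_arm(commands=[{"dx": 0, "dy": 0, "dz": -10, "rx": 0, "ry": 0, "rz": 0}, {"dx": 0, "dy": 0, "dz": -20, "rx": 0, "ry": 0, "rz": 0}, {"dx": 0, "dy": 0, "dz": -30, "rx": 0, "ry": 0, "rz": 0}, {"dx": 0, "dy": 0, "dz": -35, "rx": 0, "ry": 0, "rz": 0}, {"dx": 0, "dy": 0, "dz": -35, "rx": 0, "ry": 0, "rz": 0}, {"dx": 0, "dy": 0, "dz": -30, "rx": 0, "ry": 0, "rz": 0}, {"dx": 0, "dy": 0, "dz": -15, "rx": 0, "ry": 0, "rz": 0}, {"dx": 0, "dy": 0, "dz": -5, "rx": 0, "ry": 0, "rz": 0}])

```text
clock: 24.47
position: [0.4185, -0.2725, 0.288]
tool_rot: [-3.14, 0.005, 3.141]
ft_force: [0.1, 0.1, -1.8]
gripper_width: 0.294
grasp_force: 30.0
```

Call:
move_arm(commands=[{"dx": -1, "dy": 6, "dz": 0, "rx": 0, "ry": 0, "rz": 0}, {"dx": -2, "dy": 12, "dz": 0, "rx": 0, "ry": 0, "rz": 0}, {"dx": -3, "dy": 20, "dz": 0, "rx": 0, "ry": 0, "rz": 0}, {"dx": -4, "dy": 26, "dz": 0, "rx": 0, "ry": 0, "rz": 0}, {"dx": -5, "dy": 30, "dz": 0, "rx": 0, "ry": 0, "rz": 0}, {"dx": -5, "dy": 30, "dz": 0, "rx": 0, "ry": 0, "rz": 0}, {"dx": -5, "dy": 30, "dz": 0, "rx": 0, "ry": 0, "rz": 0}, {"dx": -5, "dy": 30, "dz": 0, "rx": 0, "ry": 0, "rz": 0}])

```text
clock: 25.13
position: [0.4461, -0.0856, 0.2825]
tool_rot: [3.141, -0.004, -3.142]
ft_force: [0.7, -0.3, -0.3]
gripper_width: 0.299
grasp_force: 30.0
```

Call:
move_arm(commands=[{"dx": -5, "dy": 30, "dz": 0, "rx": 0, "ry": 0, "rz": 0}, {"dx": -5, "dy": 30, "dz": 0, "rx": 0, "ry": 0, "rz": 0}, {"dx": -5, "dy": 30, "dz": 0, "rx": 0, "ry": 0, "rz": 0}, {"dx": -5, "dy": 30, "dz": 0, "rx": 0, "ry": 0, "rz": 0}, {"dx": -5, "dy": 30, "dz": 0, "rx": 0, "ry": 0, "rz": 0}, {"dx": -5, "dy": 30, "dz": 0, "rx": 0, "ry": 0, "rz": 0}, {"dx": -4, "dy": 22, "dz": 0, "rx": 0, "ry": 0, "rz": 0}, {"dx": -2, "dy": 16, "dz": 0, "rx": 0, "ry": 0, "rz": 0}])

```text
clock: 25.8
position: [0.4821, 0.1333, 0.2822]
tool_rot: [-3.141, -0.004, -3.138]
ft_force: [-0.1, 0.0, -0.8]
gripper_width: 0.294
grasp_force: 30.0
```

Call:
move_arm(commands=[{"dx": -1, "dy": 10, "dz": 0, "rx": 0, "ry": 0, "rz": 0}, {"dx": 0, "dy": 6, "dz": 0, "rx": 0, "ry": 0, "rz": 0}, {"dx": 0, "dy": 3, "dz": 0, "rx": 0, "ry": 0, "rz": 0}, {"dx": 0, "dy": 0, "dz": 0, "rx": 0, "ry": 0, "rz": 0}, {"dx": 0, "dy": 0, "dz": 0, "rx": 0, "ry": 0, "rz": 0}, {"dx": 0, "dy": 0, "dz": 0, "rx": 0, "ry": 0, "rz": 0}, {"dx": 0, "dy": 0, "dz": 0, "rx": 0, "ry": 0, "rz": 0}, {"dx": 0, "dy": 0, "dz": 0, "rx": 0, "ry": 0, "rz": 0}])

```text
clock: 26.47
position: [0.4847, 0.1486, 0.2847]
tool_rot: [3.142, 0.0, 3.14]
ft_force: [-0.8, -0.0, -0.5]
gripper_width: 0.297
grasp_force: 30.0
```

```bash
python3 - <<'E'
from h import *
s=env.state(); print(s["clock"],s["position"],s["tool_rot"],s["gripper_width"])
print(delta([.485,.149,.114],s))
a=env.capture("wrist"); b=env.capture("scene")
for q in ["holder_black","holder_blue"]:
  for d in env.tip_of(q,a)[:1]: print(q,d["score"],d["centre"],atz(a,d["centre"],.005,s))
cv2.imwrite("pics/w10.png",np.hstack([a["img"][80:380,130:430],b["img"][60:360,120:420]]))
E
```

```text
26.4667 [0.48469773 0.14857026 0.28465442] [3.14158181e+00 2.64235126e-04 3.14028364e+00] 0.29711377202312406
[ -0.3   0.4 170.7]
holder_black 0.65 [279.5, 172.7] [0.48234784 0.14912646 0.005     ]
```

View pics/w10.png

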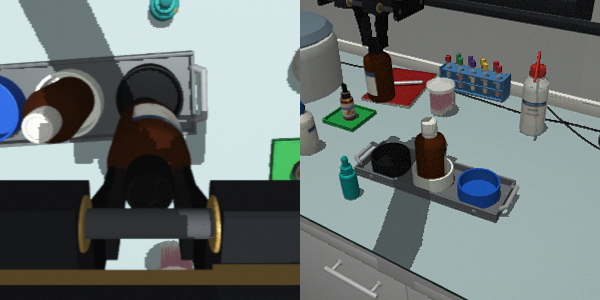

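The small amber bottle hangs upright over the black cup, and the large one stands well in the white cup. I'll lower it.

Call:
move_arm(commands=[{"dx": 1, "dy": 0, "dz": 15, "rx": 0, "ry": 0, "rz": 0}, {"dx": 0, "dy": 0, "dz": 28, "rx": 0, "ry": 0, "rz": 0}, {"dx": 0, "dy": 0, "dz": 32, "rx": 0, "ry": 0, "rz": 0}, {"dx": 0, "dy": 0, "dz": 32, "rx": 0, "ry": 0, "rz": 0}, {"dx": 0, "dy": 0, "dz": 28, "rx": 0, "ry": 0, "rz": 0}, {"dx": 0, "dy": 0, "dz": 17, "rx": 0, "ry": 0, "rz": 0}, {"dx": 0, "dy": 0, "dz": 9, "rx": 0, "ry": 0, "rz": 0}, {"dx": 0, "dy": 0, "dz": 5, "rx": 0, "ry": 0, "rz": 0}])

```text
clock: 27.33
position: [0.4832, 0.1491, 0.1174]
tool_rot: [-3.141, -0.002, 3.142]
ft_force: [0.5, 0.6, -0.3]
gripper_width: 0.297
grasp_force: 30.0
```

Call:
move_arm(commands=[{"dx": 0, "dy": 0, "dz": 2, "rx": 0, "ry": 0, "rz": 0}, {"dx": 0, "dy": 0, "dz": 2, "rx": 0, "ry": 0, "rz": 0}, {"dx": 0, "dy": 0, "dz": 1, "rx": 0, "ry": 0, "rz": 0}, {"dx": 0, "dy": 0, "dz": 1, "rx": 0, "ry": 0, "rz": 0}, {"dx": 0, "dy": 0, "dz": 0, "rx": 0, "ry": 0, "rz": 0}, {"dx": 0, "dy": 0, "dz": 0, "rx": 0, "ry": 0, "rz": 0}, {"dx": 0, "dy": 0, "dz": 0, "rx": 0, "ry": 0, "rz": 0}, {"dx": 0, "dy": 0, "dz": 0, "rx": 0, "ry": 0, "rz": 0}])

```text
clock: 28.0
position: [0.4847, 0.1495, 0.1137]
tool_rot: [3.141, 0.002, 3.141]
ft_force: [-0.1, -0.7, 6.2]
gripper_width: 0.298
grasp_force: 30.0
```

Call:
move_arm(commands=[{"dx": 0, "dy": 0, "dz": 0, "rx": 0, "ry": 0, "rz": 0}, {"dx": 0, "dy": 0, "dz": 0, "rx": 0, "ry": 0, "rz": 0}, {"dx": 0, "dy": 0, "dz": 0, "rx": 0, "ry": 0, "rz": 0}, {"dx": 0, "dy": 0, "dz": 0, "rx": 0, "ry": 0, "rz": 0}, {"dx": 0, "dy": 0, "dz": -10, "rx": 0, "ry": 0, "rz": 0}, {"dx": 0, "dy": 0, "dz": -25, "rx": 0, "ry": 0, "rz": 0}, {"dx": 0, "dy": 0, "dz": -40, "rx": 0, "ry": 0, "rz": 0}, {"dx": 0, "dy": 0, "dz": -30, "rx": 0, "ry": 0, "rz": 0}], grip=60)

```text
clock: 28.67
position: [0.4837, 0.1494, 0.22]
tool_rot: [3.141, 0.001, 3.142]
ft_force: [-0.2, 0.2, 0.6]
gripper_width: 0.597
grasp_force: 0.0
```

Call:
move_arm(commands=[{"dx": 7, "dy": 37, "dz": 0, "rx": 0, "ry": 0, "rz": 0}, {"dx": 7, "dy": 37, "dz": 0, "rx": 0, "ry": 0, "rz": 0}, {"dx": 7, "dy": 37, "dz": 0, "rx": 0, "ry": 0, "rz": 0}, {"dx": 7, "dy": 37, "dz": 0, "rx": 0, "ry": 0, "rz": 0}, {"dx": 7, "dy": 37, "dz": 0, "rx": 0, "ry": 0, "rz": 0}, {"dx": 4, "dy": 32, "dz": 0, "rx": 0, "ry": 0, "rz": 0}, {"dx": 0, "dy": 0, "dz": 0, "rx": 0, "ry": 0, "rz": 0}, {"dx": 0, "dy": 0, "dz": 0, "rx": 0, "ry": 0, "rz": 0}])

```text
clock: 29.33
position: [0.4435, 0.3684, 0.2178]
tool_rot: [3.141, -0.0, -3.137]
ft_force: [-0.1, -0.7, 0.1]
gripper_width: 0.598
grasp_force: 0.0
```

Call:
move_arm(commands=[{"dx": 0, "dy": 0, "dz": 0, "rx": 0, "ry": 0, "rz": 0}, {"dx": 0, "dy": 0, "dz": 0, "rx": 0, "ry": 0, "rz": 0}, {"dx": 0, "dy": 0, "dz": 0, "rx": 0, "ry": 0, "rz": 0}, {"dx": 0, "dy": 0, "dz": 0, "rx": 0, "ry": 0, "rz": 0}, {"dx": 0, "dy": 0, "dz": 0, "rx": 0, "ry": 0, "rz": 0}, {"dx": 0, "dy": 0, "dz": 0, "rx": 0, "ry": 0, "rz": 0}, {"dx": 0, "dy": 0, "dz": 0, "rx": 0, "ry": 0, "rz": 0}, {"dx": 0, "dy": 0, "dz": 0, "rx": 0, "ry": 0, "rz": 0}])

```text
clock: 30.0
position: [0.4447, 0.3662, 0.2175]
tool_rot: [3.142, -0.0, 3.141]
ft_force: [0.2, -0.0, 0.1]
gripper_width: 0.604
grasp_force: 0.0
```

```bash
python3 - <<'E'
from h import *
s=env.state(); print(s["clock"],s["position"],s["tool_rot"],s["gripper_width"])
a=env.capture("wrist"); im=a["img"]
hsv=cv2.cvtColor(im,cv2.COLOR_BGR2HSV); m=cv2.inRange(hsv,(105,120,40),(130,255,255))
m[:, :150]=0
n,l,st,c=cv2.connectedComponentsWithStats(m)
for i in range(1,n):
    if st[i,4]>150: print(st[i],c[i],atz(a,c[i],.123,s))
for d in env.tip_of("bottle_white",a)[:1]: print(d["score"],d["centre"],atz(a,d["centre"],0,s))
im=im.copy(); cv2.circle(im,tuple(int(v) for v in proj(a,(*s["position"][:2],.128),s)),3,(0,0,255),1)
cv2.imwrite("pics/w11.png",im)
E
```

```text
30.0 [0.44466161 0.36615435 0.21754993] [ 3.14153945e+00 -4.72898996e-05  3.14130356e+00] 0.6037108143942594
[ 262  191   34   39 1066] [278.56754221 209.91275797] [0.44062997 0.36574514 0.123     ]
0.81 [279.7, 179.6] [0.43959177 0.36688178 0.        ]
```

View pics/w11.png

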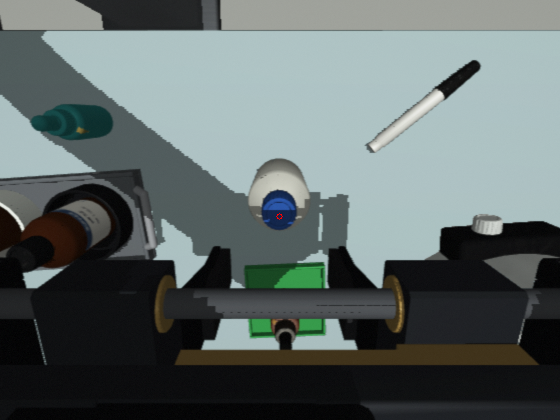

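The blue cap at (279,210) is about 3 mm short of the marker. The small amber bottle stands in the black cup and the dropper on the tray.

Call:
move_arm(commands=[{"dx": 3, "dy": 0, "dz": 20, "rx": 0, "ry": 0, "rz": 0}, {"dx": 0, "dy": 0, "dz": 28, "rx": 0, "ry": 0, "rz": 0}, {"dx": 0, "dy": 0, "dz": 25, "rx": 0, "ry": 0, "rz": 0}, {"dx": 0, "dy": 0, "dz": 16, "rx": 0, "ry": 0, "rz": 0}, {"dx": 0, "dy": 0, "dz": 9, "rx": 0, "ry": 0, "rz": 0}, {"dx": 0, "dy": 0, "dz": 4, "rx": 0, "ry": 0, "rz": 0}, {"dx": 0, "dy": 0, "dz": 0, "rx": 0, "ry": 0, "rz": 0}, {"dx": 0, "dy": 0, "dz": 0, "rx": 0, "ry": 0, "rz": 0}])

```text
clock: 30.77
position: [0.4422, 0.3669, 0.1164]
tool_rot: [3.14, 0.001, 3.141]
ft_force: [0.7, -0.8, 1.0]
gripper_width: 0.602
grasp_force: 0.0
```

Call:
move_arm(commands=[{"dx": 0, "dy": 0, "dz": 0, "rx": 0, "ry": 0, "rz": 0}, {"dx": 0, "dy": 0, "dz": 0, "rx": 0, "ry": 0, "rz": 0}, {"dx": 0, "dy": 0, "dz": 0, "rx": 0, "ry": 0, "rz": 0}, {"dx": 0, "dy": 0, "dz": 0, "rx": 0, "ry": 0, "rz": 0}, {"dx": 0, "dy": 0, "dz": 0, "rx": 0, "ry": 0, "rz": 0}, {"dx": 0, "dy": 0, "dz": 0, "rx": 0, "ry": 0, "rz": 0}, {"dx": 0, "dy": 0, "dz": 0, "rx": 0, "ry": 0, "rz": 0}, {"dx": 0, "dy": 0, "dz": 0, "rx": 0, "ry": 0, "rz": 0}], grip=0)

```text
clock: 31.43
position: [0.4419, 0.3664, 0.116]
tool_rot: [3.141, 0.001, 3.141]
ft_force: [-0.1, -0.9, 3.7]
gripper_width: 0.325
grasp_force: 30.0
```

Call:
move_arm(commands=[{"dx": 0, "dy": 0, "dz": -10, "rx": 0, "ry": 0, "rz": 0}, {"dx": 0, "dy": 0, "dz": -20, "rx": 0, "ry": 0, "rz": 0}, {"dx": 0, "dy": 0, "dz": -30, "rx": 0, "ry": 0, "rz": 0}, {"dx": 0, "dy": 0, "dz": -35, "rx": 0, "ry": 0, "rz": 0}, {"dx": 0, "dy": 0, "dz": -35, "rx": 0, "ry": 0, "rz": 0}, {"dx": 0, "dy": 0, "dz": -30, "rx": 0, "ry": 0, "rz": 0}, {"dx": 0, "dy": 0, "dz": -17, "rx": 0, "ry": 0, "rz": 0}, {"dx": 0, "dy": 0, "dz": -8, "rx": 0, "ry": 0, "rz": 0}])

```text
clock: 32.1
position: [0.4423, 0.3672, 0.3042]
tool_rot: [3.138, 0.004, -3.142]
ft_force: [0.0, -0.6, -1.3]
gripper_width: 0.329
grasp_force: 30.0
```

Call:
move_arm(commands=[{"dx": -1, "dy": -6, "dz": 0, "rx": 0, "ry": 0, "rz": 0}, {"dx": -2, "dy": -12, "dz": 0, "rx": 0, "ry": 0, "rz": 0}, {"dx": -3, "dy": -20, "dz": 0, "rx": 0, "ry": 0, "rz": 0}, {"dx": -4, "dy": -26, "dz": 0, "rx": 0, "ry": 0, "rz": 0}, {"dx": -4, "dy": -30, "dz": 0, "rx": 0, "ry": 0, "rz": 0}, {"dx": -4, "dy": -30, "dz": 0, "rx": 0, "ry": 0, "rz": 0}, {"dx": -4, "dy": -30, "dz": 0, "rx": 0, "ry": 0, "rz": 0}, {"dx": -4, "dy": -30, "dz": 0, "rx": 0, "ry": 0, "rz": 0}])

```text
clock: 32.77
position: [0.4664, 0.1789, 0.2982]
tool_rot: [-3.139, -0.004, 3.14]
ft_force: [0.3, 0.2, -1.3]
gripper_width: 0.329
grasp_force: 30.0
```

Call:
move_arm(commands=[{"dx": -4, "dy": -30, "dz": 0, "rx": 0, "ry": 0, "rz": 0}, {"dx": -4, "dy": -30, "dz": 0, "rx": 0, "ry": 0, "rz": 0}, {"dx": -4, "dy": -30, "dz": 0, "rx": 0, "ry": 0, "rz": 0}, {"dx": -4, "dy": -30, "dz": 0, "rx": 0, "ry": 0, "rz": 0}, {"dx": -4, "dy": -30, "dz": 0, "rx": 0, "ry": 0, "rz": 0}, {"dx": -4, "dy": -30, "dz": 0, "rx": 0, "ry": 0, "rz": 0}, {"dx": -2, "dy": -24, "dz": 0, "rx": 0, "ry": 0, "rz": 0}, {"dx": -2, "dy": -18, "dz": 0, "rx": 0, "ry": 0, "rz": 0}])

```text
clock: 33.43
position: [0.4935, -0.0439, 0.2983]
tool_rot: [-3.14, -0.005, 3.137]
ft_force: [0.9, 0.5, -0.4]
gripper_width: 0.331
grasp_force: 30.0
```

Call:
move_arm(commands=[{"dx": -1, "dy": -12, "dz": 0, "rx": 0, "ry": 0, "rz": 0}, {"dx": 0, "dy": -7, "dz": 0, "rx": 0, "ry": 0, "rz": 0}, {"dx": 0, "dy": -3, "dz": 0, "rx": 0, "ry": 0, "rz": 0}, {"dx": 0, "dy": 0, "dz": 0, "rx": 0, "ry": 0, "rz": 0}, {"dx": 0, "dy": 0, "dz": 0, "rx": 0, "ry": 0, "rz": 0}, {"dx": 0, "dy": 0, "dz": 0, "rx": 0, "ry": 0, "rz": 0}, {"dx": 0, "dy": 0, "dz": 0, "rx": 0, "ry": 0, "rz": 0}, {"dx": 0, "dy": 0, "dz": 0, "rx": 0, "ry": 0, "rz": 0}])

```text
clock: 34.1
position: [0.4966, -0.061, 0.3005]
tool_rot: [3.141, 0.0, -3.14]
ft_force: [1.1, 0.3, -1.6]
gripper_width: 0.327
grasp_force: 30.0
```

```bash
python3 - <<'E'
from h import *
s=env.state(); print(s["clock"],s["position"],s["tool_rot"],s["gripper_width"])
print(delta([.4965,-.062,.125],s))
a=env.capture("wrist"); b=env.capture("scene")
for d in env.tip_of("holder_blue",a)[:1]: print(d["score"],d["centre"],atz(a,d["centre"],.005,s))
cv2.imwrite("pics/w12.png",np.hstack([a["img"][80:380,130:430],b["img"][60:360,120:420]]))
E
```

```text
34.1 [ 0.49660806 -0.06099499  0.30051213] [ 3.14136112e+00  2.17836157e-05 -3.14036312e+00] 0.32655233987322513
[ 1.000e-01 -1.000e+00  1.755e+02]
0.75 [275.7, 178.0] [ 0.50447903 -0.06569761  0.005     ]
```

View pics/w12.png

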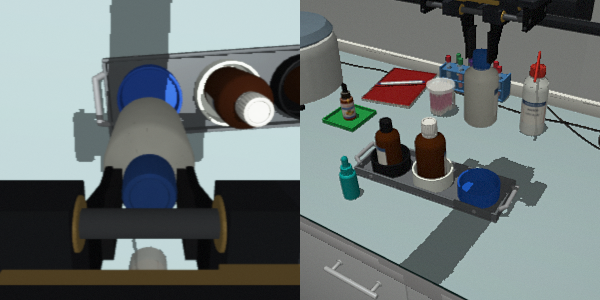

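The white bottle hangs upright over the blue cup, with both amber bottles standing in place. I'll lower it.

Call:
move_arm(commands=[{"dx": -1, "dy": -2, "dz": 15, "rx": 0, "ry": 0, "rz": 0}, {"dx": 0, "dy": 0, "dz": 28, "rx": 0, "ry": 0, "rz": 0}, {"dx": 0, "dy": 0, "dz": 33, "rx": 0, "ry": 0, "rz": 0}, {"dx": 0, "dy": 0, "dz": 33, "rx": 0, "ry": 0, "rz": 0}, {"dx": 0, "dy": 0, "dz": 28, "rx": 0, "ry": 0, "rz": 0}, {"dx": 0, "dy": 0, "dz": 18, "rx": 0, "ry": 0, "rz": 0}, {"dx": 0, "dy": 0, "dz": 10, "rx": 0, "ry": 0, "rz": 0}, {"dx": 0, "dy": 0, "dz": 5, "rx": 0, "ry": 0, "rz": 0}])

```text
clock: 34.92
position: [0.497, -0.0636, 0.1293]
tool_rot: [3.142, -0.002, -3.142]
ft_force: [0.2, 1.1, -1.2]
gripper_width: 0.331
grasp_force: 30.0
```

Call:
move_arm(commands=[{"dx": 0, "dy": 0, "dz": 2, "rx": 0, "ry": 0, "rz": 0}, {"dx": 0, "dy": 0, "dz": 2, "rx": 0, "ry": 0, "rz": 0}, {"dx": 0, "dy": 0, "dz": 1, "rx": 0, "ry": 0, "rz": 0}, {"dx": 0, "dy": 0, "dz": 1, "rx": 0, "ry": 0, "rz": 0}, {"dx": 0, "dy": 0, "dz": 0, "rx": 0, "ry": 0, "rz": 0}, {"dx": 0, "dy": 0, "dz": 0, "rx": 0, "ry": 0, "rz": 0}, {"dx": 0, "dy": 0, "dz": 0, "rx": 0, "ry": 0, "rz": 0}, {"dx": 0, "dy": 0, "dz": 0, "rx": 0, "ry": 0, "rz": 0}])

```text
clock: 35.58
position: [0.498, -0.0637, 0.125]
tool_rot: [3.142, 0.001, 3.141]
ft_force: [0.1, 0.7, 0.8]
gripper_width: 0.333
grasp_force: 30.0
```

Lightly seated, since the weight has come off. I'll release, rise and check.

Call:
move_arm(commands=[{"dx": 0, "dy": 0, "dz": 1, "rx": 0, "ry": 0, "rz": 0}, {"dx": 0, "dy": 0, "dz": 0, "rx": 0, "ry": 0, "rz": 0}, {"dx": 0, "dy": 0, "dz": 0, "rx": 0, "ry": 0, "rz": 0}, {"dx": 0, "dy": 0, "dz": 0, "rx": 0, "ry": 0, "rz": 0}, {"dx": 0, "dy": 0, "dz": 0, "rx": 0, "ry": 0, "rz": 0}, {"dx": 0, "dy": 0, "dz": 0, "rx": 0, "ry": 0, "rz": 0}, {"dx": 0, "dy": 0, "dz": 0, "rx": 0, "ry": 0, "rz": 0}, {"dx": 0, "dy": 0, "dz": 0, "rx": 0, "ry": 0, "rz": 0}])

```text
clock: 36.25
position: [0.4987, -0.064, 0.1249]
tool_rot: [3.142, 0.002, 3.141]
ft_force: [-1.8, -1.5, 7.8]
gripper_width: 0.33
grasp_force: 30.0
```

Call:
move_arm(commands=[{"dx": 0, "dy": 0, "dz": 0, "rx": 0, "ry": 0, "rz": 0}, {"dx": 0, "dy": 0, "dz": 0, "rx": 0, "ry": 0, "rz": 0}, {"dx": 0, "dy": 0, "dz": 0, "rx": 0, "ry": 0, "rz": 0}, {"dx": 0, "dy": 0, "dz": 0, "rx": 0, "ry": 0, "rz": 0}, {"dx": 0, "dy": 0, "dz": -10, "rx": 0, "ry": 0, "rz": 0}, {"dx": 0, "dy": 0, "dz": -25, "rx": 0, "ry": 0, "rz": 0}, {"dx": 0, "dy": 0, "dz": -35, "rx": 0, "ry": 0, "rz": 0}, {"dx": 0, "dy": 0, "dz": -35, "rx": 0, "ry": 0, "rz": 0}], grip=60)

```text
clock: 36.92
position: [0.4968, -0.0638, 0.2297]
tool_rot: [-3.142, -0.002, 3.141]
ft_force: [0.5, -0.0, -0.5]
gripper_width: 0.6
grasp_force: 0.0
```

Call:
move_arm(commands=[{"dx": 0, "dy": -20, "dz": -20, "rx": 0, "ry": 0, "rz": 0}, {"dx": 0, "dy": -35, "dz": 0, "rx": 0, "ry": 0, "rz": 0}, {"dx": 0, "dy": -35, "dz": 0, "rx": 0, "ry": 0, "rz": 0}, {"dx": 0, "dy": -35, "dz": 0, "rx": 0, "ry": 0, "rz": 0}, {"dx": 0, "dy": -35, "dz": 0, "rx": 0, "ry": 0, "rz": 0}, {"dx": 0, "dy": 0, "dz": 0, "rx": 0, "ry": 0, "rz": 0}, {"dx": 0, "dy": 0, "dz": 0, "rx": 0, "ry": 0, "rz": 0}, {"dx": 0, "dy": 0, "dz": 0, "rx": 0, "ry": 0, "rz": 0}])

```text
clock: 37.58
position: [0.4976, -0.223, 0.2487]
tool_rot: [3.141, -0.0, -3.141]
ft_force: [-0.0, 0.3, -0.0]
gripper_width: 0.601
grasp_force: 0.0
```

```bash
python3 - <<'E'
from h import *
cv2.imwrite("pics/end.png",env.capture("scene")["img"])
E
```

```text
(no output)
```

View pics/end.png

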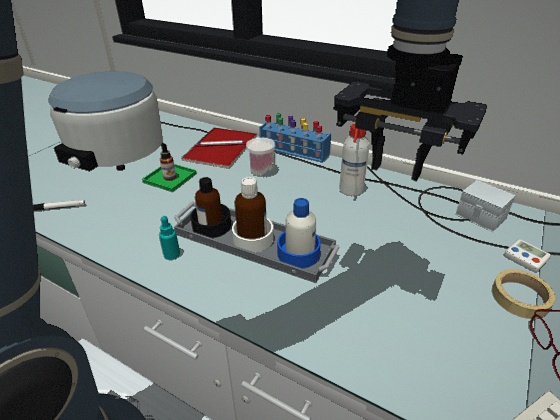

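All three bottles stand in their matching cups at (208,205), (250,213) and (300,235), and the dropper is on the tray at (167,163). The bystanders are unmoved.

```bash
python3 -c "
from workcell import env
print(env.finish_job())"
```

```text
the job is handed in; nothing more can be done
None
```

I handed the job in at about 38 s: the three bottles stand upright in their matching cups and the dropper bottle stands on the green tray. The wash bottle, cotton tub and turquoise look-alike were left where they stood.

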